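# Clear the printer's catch tray

## Task

Empty the belt printer's catch tray of its three finished puppet parts: set the shoe and the round collar down inside the black tote without dropping them. The tiara frame, which lies on its side, must first be stood on its feet on the open table and let go to show that it stands by itself; then take it afresh and hang it astride the bar of the rail, one leg on each side of the bar and crest up. Leave the waste stub in the tray and everything else where it is.

Things in the scene. Friction and masses are not known exactly. Their poses are not given: they have to be found in the camera images.
- tray: Shallow dark steel catch tray, open on top, fixed, 240 (its x) x 320 (its y) x 28 high, walls and floor 4 mm thick. Origin: centre of its underside, on the table; z up.
- tote: Black plastic tote, open on top, fixed, 240 (its x) x 280 (its y) x 75 high, walls and floor 5 mm thick. Origin: centre of its underside; z up.
- rail: Fixed steel rail: a round horizontal bar along its y axis, 12 mm thick, 190 long, its axis 135 above the table, on two 12 mm posts 90 mm either side of the middle, with flat feet (80 x 30 x 8, long along x). Nothing rises above the bar. Origin: on the table under the middle of the bar.
- rail_bar (a point): Middle of the rail's bar, on the bar's axis; axes as the rail's (y along the bar).
- frame: White printed tiara frame, 90 g: an upside-down U with a wide thin crest on top, 113 long, starting on its side. x: feet (-56.5) to crest's edge (+56.5), up when it stands; y: leg to leg; z: across the 40 wide band, up at the start. Two straight legs 10 thick, outer faces 58 apart (y), gap 38. Origin: middle of its length, midway between the legs, on the side face it starts on (band z = 0 to 40).
- frame_foot (a point): Point of the frame level with the feet, midway between the legs and in the middle of the band (frame x = -56.5, y = 0, z = 20); axes as the frame's.
- frame_saddle (a point): Middle of the arch's underside, where the bar should bear: 75 from the feet (frame x = 18.5, y = 0, z = 20); axes as the frame's. The arch is 10 thick here; small bevels fill its inner corners.
- frame_crest (a point): Middle of the frame's crest (frame x = 42.5, y = 0, z = 20); axes as the frame's. The crest is a plate 10 thick in z, from 85 to 113 from the feet, 70 wide in y up to 99 and 90 wide above.
- shoe: White printed puppet shoe, 70 g, 85 long (x) x 36 wide (y); sole 16 high, with an ankle block on the rear half (x from -42 to 0) rising to 34. Flat on its sole in the tray. Origin: centre of the underside; z up.
- collar: White printed collar: plain ring, outside diameter 44, inside 28, 30 high, 40 g, standing on its end face in the tray. Origin: centre of the underside; z up.
- stub: Small white waste cylinder, diameter 22, 30 high, standing in the tray by its far wall; stays there. Origin: centre of the underside.
- carton: Cardboard box 60 x 60 x 40 high lying in the tote; stays. Origin: centre of the underside.
- tape: Roll of paper tape lying flat, diameter 100, 25 high, on the table at the back; stays.
- glue: Glue bottle, diameter 56, 150 high, at the back; stays.
- jar: Glass jar, diameter 70, 100 high, at the back; stays.
- brush: Brush lying on the table between robot and rail; stays. Its x axis runs along it.
- cup: Blue plastic cup, diameter 72, 90 high, at the back; stays.
Things that resemble listed ones, but are neither listed nor needed, are in the scene too. What is shaped like the collar but purple is not meant.

How it is judged:
By the outcome, as a careful person would: the job done as asked, in the order asked, and still so for the second after the job is handed in, with the robot touching nothing.
It also fails if it takes over 72 s, if anything falls off the work surface, if the arm or the gripper's body presses on something with over 40 N, if the wrist force passes 120 N, or if a joint passes its speed limit or range.

## Robot

A 6-joint arm with a two-finger parallel gripper is mounted at the origin on the work surface. World frame = base frame: x ahead of the robot, y to its left, z up, the work surface at z = 0. Lengths are in m, angles in degrees, forces in N, time in s.
With the tool pointing down it reaches from about 0.4 to 0.825 m from the base axis. Payload 7 kg.
Tool frame: the origin (TCP) lies at the centre of the arm's flange, where the gripper is bolted on; the fingertips stand 178 mm ahead of it and the grasp point (between the pads) lies 159 mm ahead of it; z points along the fingers, y is the line along which they close (so a half turn about z gives the same grasp; the last joint's range is limited). The gripper opens to 88 mm and grips with 3 to 60 N. Pads are 19 mm wide; open, the fingers measure 130 mm over their backs; the gripper's body (78 mm by 193 mm) begins 47 mm behind the grasp point.
Start: joints at [-59.41, 20.546, 0.682, 0, -70.136, -16.507], TCP at [0.164, -0.655, 0.405] pointing down, gripper open.
Joint ranges: [-176.03, 176.03], [-82.01, 121.73], [-58.28, 71.71], [-173.87, 95.51], [-174.79, -0.11], [-173.66, 173.66]. Speed limits (degrees/s): [136.94, 136.94, 172.46, 180, 180, 180].

## Interface

Orientations are given as [roll, pitch, yaw] about the fixed x, y, z axes, in that order (R = Rz(yaw) Ry(pitch) Rx(roll)).
In Python, from plant import telemetry, snapshot, workorder, nets gives the robot as it stands.
- The arm moves only by the shell command python3 -m creep 'ROWS'. ROWS is JSON, a list that holds one entry, the list of rows, each a list of 5 numbers: the shift along the tool's x, y, z normalised to -1 to 1, where 1 is 0.2 m, then the turn about the tool's z normalised to -1 to 1, where 1 is pi/2 rad, then the opening, from 0 (shut) to 1 (fully open). In form: [[[x, y, z, spin, hand], ...]]. A call has 1 to 8 rows; each row shifts and turns the commanded pose from where the row before left it, along the tool's axes as they then stand; what a row does not reach is not made up. A row lasts 1/12 s, in which the tool goes at most 41.7 mm and 7.16 degrees, less where a joint would pass 70% of its speed; a pose out of reach is approached as far as the arm can. A call with a number of a shift or a turn outside -1 to 1 is refused whole. A call with a gripper value outside its range is refused whole. The fingers move at their own pace and stop on an object; the grip force is fixed at half the most. Time passes only in rows, so rows that do not move let the fingers close. It gives the time, the measured TCP pose, the force, the opening and the grip force at its end, in the units of the state.
- telemetry.get_obs(): the state, without advancing time (a new reading comes with each control period).
- snapshot(name): name is "scene" or "side" or "wrist"; returns a dict with "frame" (384x512x3 uint8, red, green, blue), "fx", "fy", "cx", "cy" (pixels), "k1" (the pictures are not rectified: a ray, as slopes to the right and down, at radius r is drawn at 1 + k1 r^2 times it, then the intrinsics apply), "rvec" (rotation vector, rad) and "tvec" (3), from world to camera coordinates, as OpenCV has them; the wrist camera has in their place "mount" (4x4, takes a point from camera to tool coordinates, whose origin is the TCP and whose axes are the flange's). Camera axes: x right, y down, z forward; pixel columns grow to the right and rows downward; lengths in m; the calibration is good to about 2 mm. A picture is of the moment at which its call begins: read the wrist's pose just before it. There is no depth.
- workorder.close_job(): hands the job in; it is judged then, once.
Trained networks look in a picture, given as the dict that the camera call returned (one of the last four; its "shot" number tells which), for a name from the list of things; names that differ only in an ending like _2 or _b are one class to them, and where a whole thing is asked for, a point or a joint stands for the part that bears it (a point fixed in the world has none). Each returns a list of dicts, best first, with "confidence" (0 to 1); they miss things now and then, are a little off and sometimes report something else, mostly with a low value. They report only what shows in the picture. A call takes as long as a camera call. They do not tell look-alikes from the thing itself.
- nets.find_in(picture, query): "uv" ([column, row] in pixels, amid what is visible of it).
- nets.masks_of(picture, query): "region" (384x512 bool, what is visible of it) and "uv" ([column, row] in pixels, amid what is visible of it).
- nets.landmark_of(picture, query): "uv" ([column, row] in pixels: a listed point, or the origin of a listed thing).
The state is a dict: "clock": time; "joint_pos": joint angles; "qvel": joint speeds; "tau": joint torques, N m; "tool_pos": TCP position; "orientation": TCP orientation; "force": force on the tool from outside, world axes, zero at the start; "moment": the same for the moment, N m; "opening": finger opening in m; "gripper_force": force on a finger pad.
Only numpy, scipy, OpenCV 4.12 (cv2) and the standard library are available. Lean on these libraries where they do the work, as an engineer would, in place of code of your own. Each camera call takes 0.05 s, during which the arm holds its last target. There are 200 camera calls.

## Working session

There is one attempt and no reset: what is moved stays moved. The work goes in short steps, Python scripts to look and compute and a shell command to move; the robot and the scene stay as the last step left them, time stands still between calls to the robot, and variables do not carry over. Pictures are saved under pics/ and viewed, at most 10 in all, crops included, and the job is handed in when it is done.

```bash
ls; mkdir -p pics; cat > h.py <<'E'
import numpy as np,cv2
from scipy.spatial.transform import Rotation as R
from plant import telemetry, snapshot, workorder, nets
def shot(n):
    o=telemetry.get_obs(); s=snapshot(n)
    if n=='wrist':
        T=np.eye(4);T[:3,:3]=R.from_euler('xyz',o['orientation'],degrees=True).as_matrix();T[:3,3]=o['tool_pos']
        M=T@np.array(s['mount'])      # cam->world
        s['Rc']=M[:3,:3];s['C']=M[:3,3]
    else:
        Rw=cv2.Rodrigues(np.array(s['rvec'],float))[0]
        s['Rc']=Rw.T;s['C']=-Rw.T@np.array(s['tvec'],float).ravel()
    return s
def ray(s,uv):
    d=np.array([(uv[0]-s['cx'])/s['fx'],(uv[1]-s['cy'])/s['fy']]);u=d.copy()
    for _ in range(20): u=d/(1+s['k1']*(u@u))
    return s['Rc']@np.array([u[0],u[1],1.])
def at(s,uv,z):
    r=ray(s,uv);return s['C']+r*(z-s['C'][2])/r[2]
def tri(obs):
    A=np.zeros((3,3));b=np.zeros(3)
    for s,uv in obs:
        r=ray(s,uv);r/=np.linalg.norm(r);P=np.eye(3)-np.outer(r,r);A+=P;b+=P@s['C']
    return np.linalg.solve(A,b)
def proj(s,p):
    c=s['Rc'].T@(np.array(p)-s['C']);u=c[:2]/c[2];u=u*(1+s['k1']*(u@u))
    return np.array([u[0]*s['fx']+s['cx'],u[1]*s['fy']+s['cy']])
def save(s,n): cv2.imwrite('pics/'+n+'.png',s['frame'][:,:,::-1])
E
python3 - <<'E'
from h import *
np.set_printoptions(precision=4,suppress=True)
a=shot('scene');b=shot('side');save(a,'scene');save(b,'side')
im=np.hstack([a['frame'],b['frame']])[:,:,::-1];cv2.imwrite('pics/both.png',cv2.resize(im,(800,300),interpolation=cv2.INTER_AREA))
print(telemetry.get_obs(),a['C'],b['C'],snapshot('wrist')['mount'])
for q in ['tray','tote','rail','rail_bar','frame','frame_foot','frame_crest','frame_saddle','shoe','collar','stub','carton','brush','glue','jar','cup','tape']:
    for n,s in(('sc',a),('sd',b)):
        l=nets.landmark_of(s,q); print(q,n,[(np.round(x['uv'],1).tolist(),round(x['confidence'],2),at(s,x['uv'],{'rail_bar':.135}.get(q,.004)).round(3)[:2].tolist()) for x in l[:3]])
E
```

```text
pics
{'clock': 0.1, 'joint_pos': array([-59.4096,  20.5871,   0.6389,  -0.0177, -70.1353, -16.5055]), 'qvel': array([-0.0613, -0.1751,  0.0751,  0.1387,  0.0723,  0.0198]), 'tau': array([ -0.0003, -58.4162,  29.3753,   7.0156,   0.0102,  -0.0001]), 'tool_pos': array([ 0.1642, -0.6545,  0.4038]), 'orientation': array([ 179.9152,   -0.0078, -165.9212]), 'force': array([0.5926, 0.1329, 0.2315]), 'moment': array([-0.0254,  0.0209,  0.0318]), 'gripper_force': 0.0, 'opening': 0.0877050041389904} [0.9695 0.5154 1.0425] [0.1335 0.6987 1.0021] [[ 0.0007 -0.9538 -0.3003  0.0818]
 [ 1.      0.0013 -0.0017  0.0001]
 [ 0.002  -0.3003  0.9538  0.0205]
 [ 0.      0.      0.      1.    ]]
tray sc [([317.7, 261.4], 0.82, [0.481, 0.271]), ([321.5, 294.1], 0.59, [0.552, 0.352])]
tray sd [([215.0, 278.7], 0.61, [0.479, 0.278])]
tote sc [([205.9, 151.7], 0.74, [0.469, -0.352])]
tote sd [([290.6, 154.0], 0.79, [0.474, -0.338])]
rail sc [([209.2, 224.3], 0.72, [0.662, -0.067])]
rail sd [([217.9, 189.3], 0.6, [0.649, -0.047]), ([194.7, 173.7], 0.39, [0.77, -0.08]), ([151.6, 249.6], 0.32, [0.718, 0.274])]
ra
[... 1172 characters left out ...]
5.3, 132.2], 0.51, [0.404, -0.445])]
carton sd []
brush sc [([268.7, 189.2], 0.7, [0.404, -0.046])]
brush sd [([280.8, 207.1], 0.68, [0.404, -0.066])]
glue sc [([181.4, 237.7], 0.77, [0.763, -0.085])]
glue sd [([196.6, 173.7], 0.68, [0.764, -0.083]), ([279.2, 209.4], 0.24, [0.406, -0.054])]
jar sc [([217.0, 283.1], 0.61, [0.769, 0.119])]
jar sd [([167.3, 212.3], 0.86, [0.759, 0.123])]
cup sc [([263.8, 310.1], 0.77, [0.715, 0.274])]
cup sd [([151.4, 252.0], 0.68, [0.713, 0.282])]
tape sc [([162.5, 198.9], 0.61, [0.726, -0.263]), ([305.0, 243.5], 0.22, [0.466, 0.2])]
tape sd [([234.9, 247.3], 0.6, [0.476, 0.152]), ([237.4, 271.1], 0.56, [0.429, 0.226]), ([223.8, 148.8], 0.54, [0.736, -0.253])]
```

View pics/scene.png

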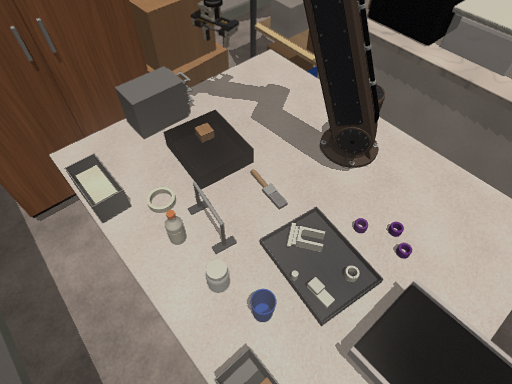

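```bash
python3 - <<'E'
import cv2
b=cv2.imread('pics/side.png')[110:360,100:360]
cv2.imwrite('pics/sidecrop.png',cv2.resize(b,None,fx=2.3,fy=2.3,interpolation=cv2.INTER_CUBIC))
E
```

```text
(no output)
```

View pics/sidecrop.png

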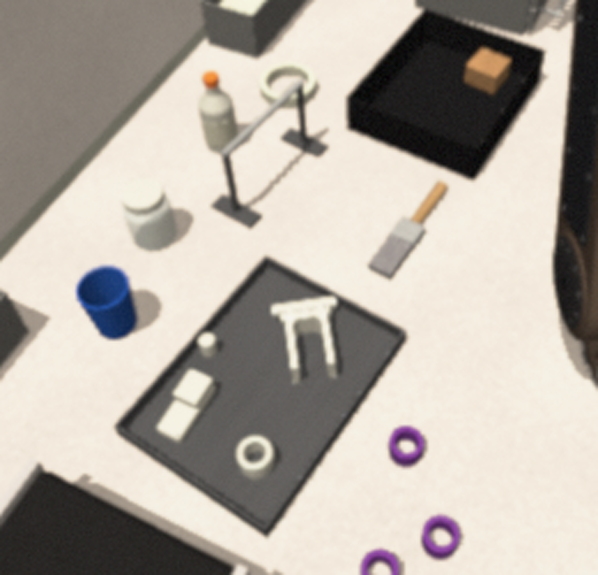

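```bash
cat >> h.py <<'E'
def plan(legs,start=None):
    "legs: (xyz,yaw) ; prints rows count and normalised row for each leg"
    o=telemetry.get_obs();p=np.array(o['tool_pos']);y=o['orientation'][2]
    if start: p=np.array(start[0]);y=start[1]
    for q,yw in legs:
        q=np.array(q,float);dy=(yw-y+180)%360-180
        n=max(int(np.ceil(np.linalg.norm(q-p)/.0405)),int(np.ceil(abs(dy)/7.1)),1)
        rows=[]
        for k in range(n):
            a=np.radians(y+dy*k/n);d=(q-p)/n
            rows.append([round(v,3) for v in ((d[0]*np.cos(a)+d[1]*np.sin(a))/.2,(d[0]*np.sin(a)-d[1]*np.cos(a))/.2,-d[2]/.2,-dy/n/90)])
        print(n,'rows to',q.round(3).tolist(),rows if abs(dy)>.3 else rows[0])
        p=q;y=yw
E
python3 - <<'E'
from h import *
plan([((.5,-.3,.4),-110),((.45,.2,.42),-52)])
E
```

```text
13 rows to [0.5, -0.3, 0.4] [[np.float64(-0.158), np.float64(0.101), np.float64(0.002), np.float64(-0.048)], [np.float64(-0.166), np.float64(0.089), np.float64(0.002), np.float64(-0.048)], [np.float64(-0.172), np.float64(0.076), np.float64(0.002), np.float64(-0.048)], [np.float64(-0.177), np.float64(0.063), np.float64(0.002), np.float64(-0.048)], [np.float64(-0.181), np.float64(0.05), np.float64(0.002), np.float64(-0.048)], [np.float64(-0.184), np.float64(0.036), np.float64(0.002), np.float64(-0.048)], [np.float64(-0.187), np.float64(0.022), np.float64(0.002), np.float64(-0.048)], [np.float64(-0.188), np.float64(0.008), np.float64(0.002), np.float64(-0.048)], [np.float64(-0.188), np.float64(-0.006), np.float64(0.002), np.float64(-0.048)], [np.float64(-0.187), np.float64(-0.02), np.float64(0.002), np.float64(-0.048)], [np.float64(-0.185), np.float64(-0.034), np.float64(0.002), np.float64(-0.048)], [np.float64(-0.182), np.float64(-0.048), np.float64(0.002), np.float64(-0.048)], [np.float64(-0.177), np.float64(-0.062), np.float64(0.002), np.float64(-0.048)]]
13 rows to [0.45, 0.2, 0.42]
[... 188 characters left out ...]
0.008), -0.05], [np.float64(-0.189), np.float64(0.041), np.float64(-0.008), -0.05], [np.float64(-0.191), np.float64(0.026), np.float64(-0.008), -0.05], [np.float64(-0.193), np.float64(0.011), np.float64(-0.008), -0.05], [np.float64(-0.193), np.float64(-0.004), np.float64(-0.008), -0.05], [np.float64(-0.192), np.float64(-0.019), np.float64(-0.008), -0.05], [np.float64(-0.19), np.float64(-0.033), np.float64(-0.008), -0.05], [np.float64(-0.187), np.float64(-0.048), np.float64(-0.008), -0.05], [np.float64(-0.183), np.float64(-0.063), np.float64(-0.008), -0.05], [np.float64(-0.177), np.float64(-0.077), np.float64(-0.008), -0.05], [np.float64(-0.171), np.float64(-0.09), np.float64(-0.008), -0.05]]
```

```bash
python3 -m creep '[[[-0.16,0.1,0,-0.048,1],[-0.167,0.09,0,-0.048,1],[-0.172,0.076,0,-0.048,1],[-0.177,0.063,0,-0.048,1],[-0.181,0.05,0,-0.048,1],[-0.184,0.036,0,-0.048,1],[-0.187,0.022,0,-0.048,1],[-0.188,0.008,0,-0.048,1]]]'
python3 -m creep '[[[-0.188,-0.006,0,-0.048,1],[-0.187,-0.02,0,-0.048,1],[-0.185,-0.034,0,-0.048,1],[-0.182,-0.048,0,-0.048,1],[-0.177,-0.062,0,-0.048,1],[-0.174,0.084,-0.01,-0.05,1],[-0.18,0.07,-0.01,-0.05,1],[-0.185,0.056,-0.01,-0.05,1]]]'
python3 -m creep '[[[-0.189,0.041,-0.01,-0.05,1],[-0.191,0.026,-0.01,-0.05,1],[-0.193,0.011,-0.01,-0.05,1],[-0.193,-0.004,-0.01,-0.05,1],[-0.192,-0.019,-0.01,-0.05,1],[-0.19,-0.033,-0.01,-0.05,1],[-0.187,-0.048,-0.01,-0.05,1],[-0.183,-0.063,-0.01,-0.05,1]]]'
python3 -m creep '[[[-0.177,-0.077,0,-0.05,1],[-0.171,-0.09,0,-0.05,1],[0,0,0,0,1],[0,0,0,0,1]]]'
cat > look.py <<'E'
from h import *
import sys
np.set_printoptions(precision=4,suppress=True)
w=shot('wrist');save(w,sys.argv[1]);o=telemetry.get_obs();print(o['clock'],o['tool_pos'],o['orientation'],o['opening'])
import pickle;pickle.dump(w,open(sys.argv[1]+'.pkl','wb'))
for a in sys.argv[2:]:
    q,z=a.split(':')
    print(q,[(np.round(x['uv'],1).tolist(),round(x['confidence'],2),at(w,x['uv'],float(z))[:2].round(4).tolist()) for x in nets.landmark_of(w,q)[:3]])
E
python3 look.py w1 frame:.004 frame_foot:.024 frame_saddle:.024 frame_crest:.029 shoe:.004 collar:.004 stub:.004 tray:0
```

```text
clock: 2.52
tool_pos: [0.372, -0.4342, 0.405]
orientation: [-180.0, 0.0, -131.1]
force: [0.8, -0.1, 0.3]
opening: 0.0875
gripper_force: 0.0
clock: 3.18
tool_pos: [0.4876, -0.1817, 0.4103]
orientation: [180.0, -0.0, -96.0]
force: [1.7, -0.4, 0.4]
opening: 0.0873
gripper_force: 0.0
clock: 3.85
tool_pos: [0.4537, 0.1255, 0.4273]
orientation: [-179.9, 0.0, -60.0]
force: [0.6, 0.4, 0.1]
opening: 0.0877
gripper_force: 0.0
clock: 4.18
tool_pos: [0.4456, 0.2024, 0.4266]
orientation: [180.0, -0.0, -51.1]
force: [-0.5, 0.1, -0.5]
opening: 0.0876
gripper_force: 0.0
4.2333 [0.4457 0.2012 0.4265] [179.9763  -0.003  -51.176 ] 0.0876360705781841
frame [([256.9, 157.3], 0.58, [0.4537, 0.1969])]
frame_foot [([252.6, 193.1], 0.95, [0.4288, 0.2372])]
frame_saddle [([253.5, 143.0], 0.73, [0.4714, 0.1819])]
frame_crest [([259.7, 124.2], 0.78, [0.4806, 0.1575])]
shoe [([138.3, 195.9], 0.74, [0.5548, 0.3526])]
collar [([193.7, 247.4], 0.83, [0.4415, 0.3704]), ([312.0, 263.6], 0.82, [0.2776, 0.275]), ([310.2, 322.0], 0.69, [0.2019, 0.3624])]
stub [([67.5, 80.0], 0.61, [0.717, 0.2743]), ([160.0, 137.9], 0.54, [0.5762, 0.2606])]
tray [([212.5, 183.4], 0.89, [0.4798, 0.2688])]
```

View pics/w1.png

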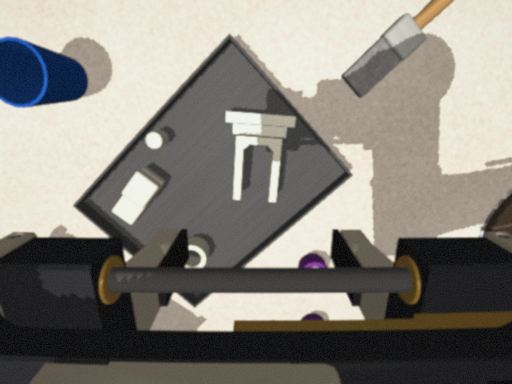

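```bash
cat > fit.py <<'E'
from h import *
from scipy.optimize import minimize
from itertools import product
def box(x0,x1,y0,y1,z0,z1): return np.array(list(product((x0,x1),(y0,y1),(z0,z1))))/1000.
t=np.linspace(0,2*np.pi,40)
cyl=np.array([[.022*np.cos(a),.022*np.sin(a),z] for a in t for z in(0,.03)])
M={'frame':[box(-56.5,28.5,19,29,0,40),box(-56.5,28.5,-29,-19,0,40),box(18.5,28.5,-29,29,0,40),box(28.5,42.5,-35,35,15,25),box(42.5,56.5,-45,45,15,25)],
 'shoe':[box(-42.5,42.5,-18,18,0,16),box(-42,0,-18,18,0,34)],'collar':[cyl]}
def render(s,name,p,k=4):
    m=np.zeros((384*k,512*k),np.uint8)
    Rm=R.from_euler('xyz',[0,0,p[3]],degrees=True).as_matrix()
    for b in M[name]:
        uv=np.array([proj(s,Rm@v+p[:3]) for v in b])
        h=cv2.convexHull((uv*k+k/2).astype(np.int32)); cv2.fillConvexPoly(m,h,1)
    return cv2.resize(m.astype(np.float32),(512,384),interpolation=cv2.INTER_AREA)
def fit(views,name,p0,fitz=False,noyaw=False):
    def ex(q): return np.array([q[0]/100,q[1]/100,(p0[2]+q[3]/100) if fitz else p0[2],p0[3] if noyaw else q[2]*10])
    def f(q):
        c=0
        for s,m in views:
            r=render(s,name,ex(q));c+=1-np.minimum(r,m).sum()/np.maximum(r,m).sum()
        return c/len(views)
    q0=[p0[0]*100,p0[1]*100,p0[3]/10]+([0] if fitz else [])
    r=minimize(f,q0,method='Nelder-Mead',options=dict(initial_simplex=np.vstack([q0]+[np.array(q0)+d for d in np.eye(len(q0))*.7]),xatol=.005,fatol=1e-4))
    return ex(r.x),r.fun
def white(s,c,rad=55,th=135):
    h=s['frame'].astype(int);m=((h.min(2)>th)).astype(np.uint8)
    n,l,st,ce=cv2.connectedComponentsWithStats(m)
    d=[np.inf if i==0 or st[i,4]<25 or st[i,4]>6000 else np.hypot(*(ce[i]-c)) for i in range(n)]
    return (l==int(np.argmin(d))).astype(np.float32)
E
python3 - <<'E'
from fit import *;import pickle
np.set_printoptions(precision=4,suppress=True)
w=pickle.load(open('w1.pkl','rb'));a=shot('scene');b=shot('side');w2=shot('wrist')
def net(s,q,p):
    g=proj(s,p);l=[x for x in nets.masks_of(s,q) if np.hypot(*(np.array(x['uv'])-g))<20]
    return l[0]['region'].astype(np.float32) if l else None
for q,p0 in (('frame',[.455,.2,.004,-52]),('shoe',[.552,.352,.004,45]),('collar',[.442,.37,.004,0])):
    V={}
    for n,s in(('w',w2),('a',a),('b',b)):
        m=net(s,q,np.array(p0[:3])+[0,0,.015])
        if m is not None: V[n]=(s,m)
    print(q,{n:int(v[1].sum()) for n,v in V.items()})
    st=[0,90,180,270] if q=='shoe' else [0]
    for d in st:
        p=[*p0[:3],p0[3]+d]
        if 'w' in V: print(' w',*fit([V['w']],q,p,noyaw=q=='collar'))
        print(' all z',*fit(list(V.values()),q,p,True,q=='collar'))
E
```

```text
frame {'a': 600, 'b': 510}
 all z [  0.4573   0.1939   0.0075 -55.6982] 0.12875232100486755
shoe {'w': 1577, 'a': 386, 'b': 410}
 w [ 0.5537  0.3482  0.004  89.4589] 0.06411600112915039
 all z [ 0.5543  0.3501  0.0017 88.9796] 0.11415281146764755
 w [ 0.5537  0.3489  0.004  89.3942] 0.06241345405578613
 all z [ 0.5543  0.3499  0.0014 88.81  ] 0.11382315307855606
 w [  0.5541   0.3401   0.004  271.9618] 0.1873067021369934
 all z [  0.5549   0.3465   0.003  273.4859] 0.20554716885089874
 w [  0.5544   0.3408   0.004  271.3749] 0.18703800439834595
 all z [  0.5549   0.3472   0.0045 272.3859] 0.20446299016475677
collar {'w': 508, 'a': 180, 'b': 207}
 w [0.4364 0.3638 0.004  0.    ] 0.4346737265586853
 all z [0.4385 0.3691 0.0028 0.    ] 0.28012076020240784
```

```bash
python3 - <<'E'
from h import *
plan([((.442,.37,.29),-90)])
E
```

```text
6 rows to [0.442, 0.37, 0.29] [[np.float64(-0.112), np.float64(-0.086), np.float64(0.114), np.float64(0.072)], [np.float64(-0.121), np.float64(-0.073), np.float64(0.114), np.float64(0.072)], [np.float64(-0.128), np.float64(-0.059), np.float64(0.114), np.float64(0.072)], [np.float64(-0.134), np.float64(-0.044), np.float64(0.114), np.float64(0.072)], [np.float64(-0.138), np.float64(-0.028), np.float64(0.114), np.float64(0.072)], [np.float64(-0.141), np.float64(-0.013), np.float64(0.114), np.float64(0.072)]]
```

```bash
python3 -m creep '[[[-0.112,-0.086,0.114,0.072,0.7],[-0.121,-0.073,0.114,0.072,0.7],[-0.128,-0.059,0.114,0.072,0.7],[-0.134,-0.044,0.114,0.072,0.7],[-0.138,-0.028,0.114,0.072,0.7],[-0.141,-0.013,0.114,0.072,0.7],[0,0,0,0,0.7],[0,0,0,0,0.7]]]'
python3 look.py w2 collar:.004 shoe:.004
python3 - <<'E'
from fit import *;import pickle
w=shot('wrist')
for q,p in(('collar',[.442,.37,.004,0]),('shoe',[.554,.349,.004,89])):
    m=nets.masks_of(w,q);print(q,len(m),[(x['uv'],x['confidence']) for x in m[:2]],fit([(w,m[0]['region'].astype(np.float32))],q,p,noyaw=q=='collar'))
E
```

```text
clock: 5.9
tool_pos: [0.4421, 0.371, 0.2877]
orientation: [179.9, -0.2, -90.0]
force: [0.6, -0.9, 0.3]
opening: 0.0615
gripper_force: 0.0
5.95 [0.4424 0.3703 0.289 ] [179.9466  -0.1029 -90.0063] 0.061466277529626204
collar [([504.9, 186.6], 0.95, [0.1988, 0.3637]), ([444.0, 94.1], 0.84, [0.2772, 0.2784]), ([446.8, 243.5], 0.8, [0.2463, 0.4253])]
shoe [([139.2, 173.0], 0.56, [0.5554, 0.3504])]
collar 5 [([500.4, 188.6], 0.85), ([263.4, 207.7], 0.8)] (array([0.442, 0.37 , 0.004, 0.   ]), np.float64(1.0))
shoe 1 [([133.7, 171.8], 0.68)] (array([5.53906668e-01, 3.48626402e-01, 4.00000000e-03, 8.83329259e+01]), np.float64(0.06201481819152832))
```

View pics/w2.png

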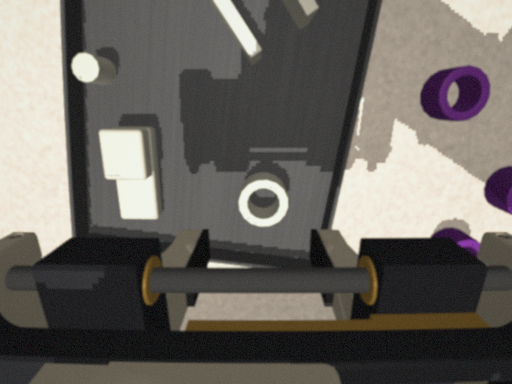

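```bash
python3 - <<'E'
from h import *;import pickle
w=pickle.load(open('w2.pkl','rb'))
print(at(w,(264,201),.034),at(w,(264,203),.034))
print('block top corners',[at(w,u,.038)[:2].round(4) for u in((100,129),(146,129),(103,179),(148,179))])
print('shoe toe', [at(w,u,.02)[:2].round(4) for u in((121,219),(158,218))])
print('tray L/R inner rim',[at(w,u,.028)[:2].round(4) for u in((62,0),(80,240),(378,0),(325,240))])
plan([((.442,.370,.196),-90)])
E
```

```text
[0.43735807 0.36831902 0.034     ] [0.43734858 0.37014216 0.034     ]
block top corners [array([0.5681, 0.3066]), array([0.531 , 0.3069]), array([0.5721, 0.3476]), array([0.534 , 0.3477])]
shoe toe [array([0.5714, 0.391 ]), array([0.5361, 0.3899])]
tray L/R inner rim [array([0.589 , 0.2119]), array([0.6096, 0.4091]), array([0.3535, 0.2134]), array([0.3805, 0.4085])]
3 rows to [0.442, 0.37, 0.196] [np.float64(-0.001), np.float64(0.001), np.float64(0.158), np.float64(-0.001)]
```

```bash
python3 -m creep '[[[0.005,0.015,0.155,0,0.7],[0,0,0.155,0,0.7],[0,0,0.155,0,0.7],[0,0,0,0,0.7],[0,0,0,0,0.3],[0,0,0,0,0.2],[0,0,0,0,0.2],[0,0,0,0,0.2]]]'; python3 -m creep '[[[0,0,0,0,0.2],[0,0,0,0,0.2]]]'
```

```text
clock: 6.87
tool_pos: [0.4401, 0.3696, 0.1991]
orientation: [-179.9, 0.2, -90.1]
force: [-0.5, 0.2, 4.7]
opening: 0.0427
gripper_force: 30.0
clock: 7.03
tool_pos: [0.4401, 0.3696, 0.1991]
orientation: [-179.9, 0.2, -90.1]
force: [-1.2, -0.4, 7.6]
opening: 0.0429
gripper_force: 30.0
```

```bash
python3 - <<'E'
from h import *
np.set_printoptions(legacy='1.25')
plan([((.44,.37,.28),-90),((.51,.1,.32),-90),((.51,-.29,.32),-90),((.51,-.29,.21),-90)])
E
python3 -m creep '[[[0,0,0.1,0,0.2],[0,0,-0.14,0,0.2],[0,0,-0.19,0,0.2],[0,0,-0.19,0,0.2]]]'
```

```text
2 rows to [0.44, 0.37, 0.28] [-0.001, 0.0, -0.202, -0.001]
7 rows to [0.51, 0.1, 0.32] [0.193, -0.05, -0.029, 0.0]
10 rows to [0.51, -0.29, 0.32] [0.195, 0.0, -0.0, 0.0]
3 rows to [0.51, -0.29, 0.21] [0.0, -0.0, 0.183, 0.0]
clock: 7.37
tool_pos: [0.4392, 0.3687, 0.2823]
orientation: [180.0, -0.1, -90.1]
force: [0.8, 1.6, -0.2]
opening: 0.0435
gripper_force: 30.0
```

```bash
python3 -m creep '[[[0.193,-0.03,-0.03,0,0.2],[0.193,-0.03,-0.03,0,0.2],[0.193,-0.03,-0.03,0,0.2],[0.193,-0.03,-0.03,0,0.2],[0.193,-0.03,-0.03,0,0.2],[0.193,-0.02,-0.03,0,0.2],[0.193,0,-0.03,0,0.2],[0.195,0,0,0,0.2]]]'
python3 -m creep '[[[0.195,0,0,0,0.2],[0.195,0,0,0,0.2],[0.195,0,0,0,0.2],[0.195,0,0,0,0.2],[0.195,0,0,0,0.2],[0.195,0,0,0,0.2],[0.195,0,0,0,0.2],[0,0,0,0,0.2]]]'
python3 look.py w3 tote:0 carton:.005 collar:.12
```

```text
clock: 8.03
tool_pos: [0.4728, 0.058, 0.3251]
orientation: [-179.8, 0.1, -90.1]
force: [1.3, -1.2, -0.1]
opening: 0.0429
gripper_force: 30.0
clock: 8.7
tool_pos: [0.4716, -0.2184, 0.3237]
orientation: [-179.9, -0.1, -90.4]
force: [0.7, 0.6, 0.3]
opening: 0.0432
gripper_force: 30.0
8.75 [ 0.4715 -0.2164  0.3235] [-179.9488   -0.0142  -90.4294] 0.04336436459011146
tote [([270.8, 62.5], 0.71, [0.4598, -0.3397])]
carton []
collar [([258.9, 243.0], 0.8, [0.472, -0.206])]
```

View pics/w3.png

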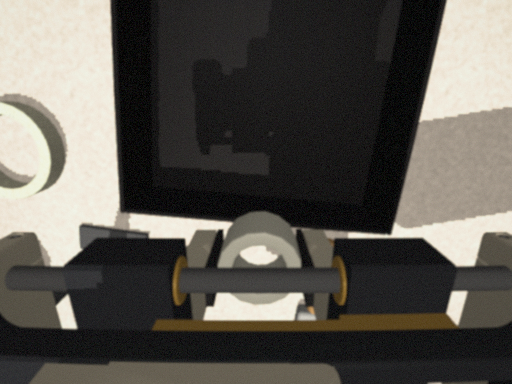

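```bash
python3 - <<'E'
from h import *;import pickle
np.set_printoptions(precision=4,suppress=True,legacy='1.25')
w=pickle.load(open('w3.pkl','rb'))
print(w['fx'],'rim corners',[at(w,u,.075)[:2] for u in((120,211),(391,233),(112,0),(445,0))])
for zt in np.arange(.14,.19,.005):
    c=np.array([.4715,-.2164,zt]); print(round(zt,3),'center',proj(w,c),'width',proj(w,c+[-.022,0,0])[0]-proj(w,c+[.022,0,0])[0],'near edge',proj(w,c+[0,-.022,0])[1], 'inner top/bot',proj(w,c+[0,-.014,0])[1],proj(w,c+[0,.014,0])[1])
E
```

```text
285.9307662213319 rim corners [array([ 0.5917, -0.2136]), array([ 0.3558, -0.1917]), array([ 0.5751, -0.3729]), array([ 0.3388, -0.3721])]
0.14 center [259.4426 242.748 ] width 69.49112434202732 near edge 210.17867727000612 inner top/bot 222.31215108611826 262.21065947012227
0.145 center [259.4315 246.4904] width 71.3615435202471 near edge 213.15920539041187 inner top/bot 225.5859409988824 266.36913605060164
0.15 center [259.4198 250.4394] width 73.33433214885872 near edge 216.31203947282214 inner top/bot 229.0458292478702 270.75020478790873
0.155 center [259.4075 254.6122] width 75.41802761838011 near edge 219.65247133651675 inner top/bot 232.7080226318617 275.3719661135093
0.16 center [259.3944 259.0282] width 77.62213023832226 near edge 223.1976449289532 inner top/bot 236.5906496225568 280.2545039894505
0.165 center [259.3805 263.7092] width 79.95724058042623 near edge 226.9668433199147 inner top/bot 240.7140510521998 285.4201595681114
0.17 center [259.3658 268.6792] width 82.43522050007039 near edge 230.9818302932929 inner top/bot 245.10112459738448 290.89385021092505
0.175 center [259.3501 273.9656] width 85.06938259683102 near edge 235.26725892399924 inner top/bot 249.77773487893506 296.70344255355764
0.18 center [259.3333 279.5991] width 87.87471395384327 near edge 239.8511628061257 inner top/bot 254.77320400858676 302.8801901495839
0.185 center [259.3154 285.6144] width 90.8681413377806 near edge 244.7655498709446 inner top/bot 260.1209012945351 309.4592484769313
```

```bash
python3 -m creep '[[[0.14,0.016,0,0.025,0.2],[0.14,0.016,0,0.025,0.2],[0,0,0.15,0,0.2],[0,0,0.15,0,0.2],[0,0,0.15,0,0.2],[0,0,0.15,0,0.2],[0,0,0.02,0,0.2],[0,0,0,0,0.2]]]'
python3 -m creep '[[[0,0,0.02,0,0.2],[0,0,0.01,0,0.2],[0,0,0,0,0.2]]]'
```

```text
clock: 9.57
tool_pos: [0.4644, -0.2679, 0.1978]
orientation: [179.8, 0.0, -94.5]
force: [-0.1, -1.2, 0.2]
opening: 0.0433
gripper_force: 30.0
clock: 9.82
tool_pos: [0.4652, -0.269, 0.1942]
orientation: [-179.9, -0.0, -94.6]
force: [-1.2, -0.7, -0.6]
opening: 0.0432
gripper_force: 30.0
```

```bash
python3 -m creep '[[[0,0,0.015,0,0.2],[0,0,0.01,0,0.2],[0,0,0,0,0.2]]]'
python3 -m creep '[[[0,0,0.01,0,0.2],[0,0,0,0,0.2]]]'
python3 -m creep '[[[0,0,0.01,0,0.2],[0,0,0,0,0.2]]]'
```

```text
clock: 10.07
tool_pos: [0.4644, -0.2692, 0.188]
orientation: [-180.0, 0.0, -94.6]
force: [0.2, -0.4, -0.3]
opening: 0.0433
gripper_force: 30.0
clock: 10.23
tool_pos: [0.4644, -0.2692, 0.1857]
orientation: [180.0, 0.0, -94.6]
force: [-0.2, 0.5, -0.9]
opening: 0.043
gripper_force: 30.0
clock: 10.4
tool_pos: [0.4644, -0.2692, 0.1835]
orientation: [180.0, 0.0, -94.6]
force: [0.1, 0.0, -0.1]
opening: 0.0435
gripper_force: 30.0
```

```bash
python3 -m creep '[[[0,0,0.008,0,0.2],[0,0,0,0,0.2]]]'
python3 -m creep '[[[0,0,0.008,0,0.2],[0,0,0,0,0.2]]]'
```

```text
clock: 10.57
tool_pos: [0.4645, -0.2692, 0.1833]
orientation: [180.0, -0.0, -94.6]
force: [-4.6, 3.0, 14.1]
opening: 0.0432
gripper_force: 37.6
clock: 10.73
tool_pos: [0.4645, -0.2692, 0.1832]
orientation: [-180.0, -0.0, -94.6]
force: [-8.4, 7.4, 31.9]
opening: 0.0433
gripper_force: 46.4
```

```bash
python3 -m creep '[[[0,0,-0.015,0,0.2],[0,0,0,0,0.7],[0,0,0,0,0.7],[0,0,0,0,0.7],[0,0,-0.1,0,0.7],[0,0,-0.2,0,0.7],[0,0,-0.2,0,0.7],[0,0,-0.2,0,0.7]]]'
python3 - <<'E'
from h import *
np.set_printoptions(legacy='1.25')
plan([((.5,-.1,.33),-94.5),((.55,.29,.29),-94.5)])
E
```

```text
clock: 11.4
tool_pos: [0.4642, -0.2692, 0.3245]
orientation: [179.9, 0.0, -94.6]
force: [1.2, -0.4, 0.2]
opening: 0.0611
gripper_force: 0.0
5 rows to [0.5, -0.1, 0.33] [-0.171, -0.022, -0.005, -0.0]
10 rows to [0.55, 0.29, 0.29] [-0.196, -0.01, 0.02, -0.0]
```

```bash
python3 -m creep '[[[-0.171,-0.022,0,0,0.7],[-0.171,-0.022,0,0,0.7],[-0.171,-0.022,0,0,0.7],[-0.171,-0.022,0,0,0.7],[-0.171,-0.022,0,0,0.7],[-0.196,-0.01,0.02,0,0.7],[-0.196,-0.01,0.02,0,0.7],[-0.196,-0.01,0.02,0,0.7]]]'
python3 -m creep '[[[-0.196,-0.01,0.02,0,0.7],[-0.196,-0.01,0.02,0,0.7],[-0.196,-0.01,0.02,0,0.7],[-0.196,-0.01,0.02,0,0.7],[-0.196,-0.01,0.02,0,0.7],[-0.196,-0.01,0.02,0,0.7],[-0.196,-0.01,0.02,0,0.7],[0,0,0,0,0.7]]]'
python3 - <<'E'
from fit import *
np.set_printoptions(precision=4,suppress=True,legacy='1.25')
w=shot('wrist');save(w,'w4');print(telemetry.get_obs()['tool_pos'])
m=nets.masks_of(w,'shoe')
for x in m[:2]: print(x['uv'],x['confidence'],x['region'].sum(),fit([(w,x['region'].astype(np.float32))],'shoe',[.552,.348,.004,86]),nets.landmark_of(w,'shoe')[0]['uv'])
E
```

```text
clock: 12.07
tool_pos: [0.5156, 0.018, 0.3112]
orientation: [180.0, -0.0, -94.7]
force: [0.4, 0.2, 0.0]
opening: 0.0614
gripper_force: 0.0
clock: 12.73
tool_pos: [0.5526, 0.2945, 0.2818]
orientation: [-180.0, -0.0, -94.4]
force: [1.2, -1.0, 0.2]
opening: 0.0617
gripper_force: 0.0
[0.552  0.292  0.2819]
[262.2, 239.9] 0.81 2479 (array([ 0.5531,  0.3497,  0.004 , 90.6251]), 0.29525184631347656) [260.4, 249.6]
```

```bash
python3 -m creep '[[[-0.178,0.013,0,0,0.7],[0,0,0.185,0,0.7],[0,0,0.15,0,0.65],[0,0,0.03,0,0.65],[0,0,0,0,0.3],[0,0,0,0,0.2],[0,0,0,0,0.2],[0,0,0,0,0.2]]]';python3 -m creep '[[[0,0,0,0,0.2],[0,0,0,0,0.2]]]'
```

```text
clock: 13.55
tool_pos: [0.5529, 0.3243, 0.2129]
orientation: [-179.9, 0.1, -94.6]
force: [0.2, -1.3, 1.5]
opening: 0.0358
gripper_force: 15.6
clock: 13.72
tool_pos: [0.5529, 0.3244, 0.2128]
orientation: [-179.9, 0.1, -94.6]
force: [0.3, -0.8, 6.9]
opening: 0.0351
gripper_force: 29.6
```

```bash
python3 -m creep '[[[0,0,0,0,0.6],[0,0,0,0,0.6],[0,0,0.03,0,0.6],[0,0,0,0,0.6],[0,0,0,0,0.2],[0,0,0,0,0.2],[0,0,0,0,0.2],[0,0,0,0,0.2]]]'
```

```text
clock: 14.38
tool_pos: [0.5522, 0.3243, 0.2046]
orientation: [180.0, -0.0, -94.6]
force: [0.2, -0.6, -1.4]
opening: 0.0355
gripper_force: 29.7
```

```bash
python3 -m creep '[[[0,0,0,0,0.2],[0,0,-0.05,0,0.2],[0,0,-0.1,0,0.2],[0,0,-0.15,0,0.2],[0,0,-0.19,0,0.2],[0,0,-0.1,0,0.2],[0,0,0,0,0.2]]]'
python3 - <<'E'
from h import *
np.set_printoptions(legacy='1.25')
w=shot('wrist');save(w,'w5')
plan([((.51,.07,.33),-94.5),((.522,-.20,.33),-150),((.522,-.395,.33),-185)])
E
```

```text
clock: 14.97
tool_pos: [0.5534, 0.3251, 0.3296]
orientation: [-179.6, 0.4, -94.6]
force: [0.7, 0.8, -1.2]
opening: 0.0355
gripper_force: 29.7
7 rows to [0.51, 0.07, 0.33] [0.184, 0.016, -0.002, -0.0]
8 rows to [0.522, -0.2, 0.33] [[0.168, -0.021, -0.0, 0.077], [0.164, -0.041, -0.0, 0.077], [0.158, -0.06, -0.0, 0.077], [0.149, -0.079, -0.0, 0.077], [0.139, -0.096, -0.0, 0.077], [0.126, -0.112, -0.0, 0.077], [0.112, -0.127, -0.0, 0.077], [0.095, -0.139, -0.0, 0.077]]
5 rows to [0.522, -0.395, 0.33] [[0.097, -0.169, -0.0, 0.078], [0.076, -0.179, -0.0, 0.078], [0.054, -0.187, -0.0, 0.078], [0.031, -0.193, -0.0, 0.078], [0.007, -0.195, -0.0, 0.078]]
```

View pics/w5.png

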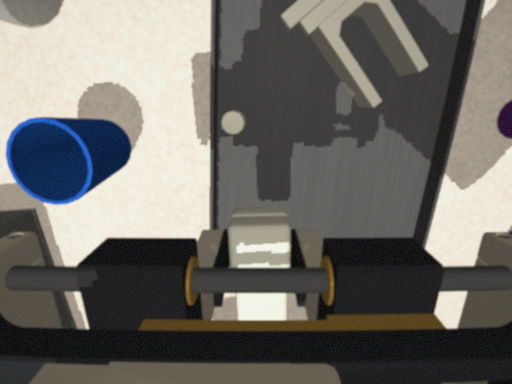

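```bash
python3 -m creep '[[[0.184,0.016,0,0,0.2],[0.184,0.016,0,0,0.2],[0.184,0.016,0,0,0.2],[0.184,0.016,0,0,0.2],[0.184,0.016,0,0,0.2],[0.184,0.016,0,0,0.2],[0.184,0.016,0,0,0.2],[0.168,-0.021,0,0.077,0.2]]]'
python3 -m creep '[[[0.164,-0.041,0,0.077,0.2],[0.158,-0.06,0,0.077,0.2],[0.149,-0.079,0,0.077,0.2],[0.139,-0.096,0,0.077,0.2],[0.126,-0.112,0,0.077,0.2],[0.112,-0.127,0,0.077,0.2],[0.095,-0.139,0,0.077,0.2],[0,0,0,0,0.2]]]'
python3 - <<'E'
from h import *
np.set_printoptions(legacy='1.25',precision=4,suppress=True)
w=shot('wrist');save(w,'w6');print(telemetry.get_obs()['tool_pos'])
for q,z in(('carton',.005),('collar',.005),('tote',0)): print(q,[(x['uv'],x['confidence'],at(w,x['uv'],z)) for x in nets.landmark_of(w,q)[:3]])
plan([((.478,-.395,.33),-185)])
E
```

```text
clock: 15.68
tool_pos: [0.5085, 0.0334, 0.3222]
orientation: [179.9, -0.0, -101.5]
force: [0.3, -0.0, -1.7]
opening: 0.0356
gripper_force: 29.7
clock: 16.35
tool_pos: [0.5198, -0.2049, 0.3217]
orientation: [180.0, -0.1, -150.7]
force: [1.8, -0.3, -0.4]
opening: 0.0358
gripper_force: 29.8
[ 0.5197 -0.2033  0.3216]
carton []
collar [([229.0, 107.2], 0.56, array([ 0.4655, -0.2702,  0.005 ]))]
tote [([168.4, 67.1], 0.68, array([ 0.4611, -0.3403,  0.    ]))]
5 rows to [0.478, -0.395, 0.33] [[0.134, -0.148, -0.008, 0.078], [0.115, -0.163, -0.008, 0.078], [0.094, -0.175, -0.008, 0.078], [0.072, -0.186, -0.008, 0.078], [0.049, -0.193, -0.008, 0.078]]
```

```bash
python3 -m creep '[[[0.13,-0.148,-0.008,0.078,0.2],[0.11,-0.163,-0.008,0.078,0.2],[0.09,-0.175,-0.008,0.078,0.2],[0.07,-0.186,-0.008,0.078,0.2],[0.045,-0.193,-0.008,0.078,0.2],[0,0,0,0,0.2],[0,0,0,0,0.2]]]'
python3 - <<'E'
from h import *
np.set_printoptions(legacy='1.25',precision=4,suppress=True)
w=shot('wrist');save(w,'w7');a=shot('scene')
for n,s in(('w',w),('a',a)):
  for x in nets.masks_of(s,'carton')[:2]: print(n,x['uv'],x['confidence'],x['region'].sum(),at(s,x['uv'],.03))
E
```

```text
clock: 17.13
tool_pos: [0.4811, -0.395, 0.3302]
orientation: [180.0, -0.0, 174.7]
force: [0.2, 1.2, -1.2]
opening: 0.0356
gripper_force: 29.8
w [219.1, 125.2] 0.94 4460 [ 0.4156 -0.428   0.03  ]
a [207.0, 126.5] 0.49 282 [ 0.3925 -0.4443  0.03  ]
```

```bash
python3 - <<'E'
from h import *
np.set_printoptions(legacy='1.25',precision=4,suppress=True)
w=shot('wrist')
r=nets.masks_of(w,'carton')[0]['region'];save(w,'w7')
c=cv2.findContours(r.astype(np.uint8),0,2)[0];c=max(c,key=cv2.contourArea)
for u in cv2.approxPolyDP(c,4,True)[:,0]: print(u,at(w,u,.045)[:2],at(w,u,.005)[:2])
E
```

```text
[184  91] [ 0.3839 -0.4511] [ 0.3814 -0.461 ]
[183 156] [ 0.4409 -0.4613] [ 0.447  -0.4727]
[245 159] [ 0.4489 -0.4037] [ 0.4562 -0.4064]
[250  97] [ 0.3941 -0.3937] [ 0.3932 -0.3949]
```

```bash
python3 -m creep '[[[-0.03,0,0.1,0,0.2],[0,0,0.19,0,0.2],[0,0,0.19,0,0.2],[0,0,0.1,0,0.2],[0,0,0.02,0,0.2],[0,0,0,0,0.2]]]'
python3 -m creep '[[[0,0,0.01,0,0.2],[0,0,0,0,0.2]]]'
```

```text
clock: 17.93
tool_pos: [0.4875, -0.394, 0.2095]
orientation: [180.0, -0.2, 174.9]
force: [0.1, -0.5, -0.0]
opening: 0.0358
gripper_force: 29.7
clock: 18.1
tool_pos: [0.4884, -0.3949, 0.2105]
orientation: [-179.9, 0.2, 174.9]
force: [-0.2, -0.1, -1.0]
opening: 0.0357
gripper_force: 29.7
```

```bash
python3 -m creep '[[[0,0,0.015,0,0.2],[0,0,0,0,0.2]]]'
python3 -m creep '[[[0,0,0.01,0,0.2],[0,0,0,0,0.2]]]'
python3 -m creep '[[[0,0,0.008,0,0.2],[0,0,0,0,0.2]]]'
```

```text
clock: 18.27
tool_pos: [0.4877, -0.3949, 0.2067]
orientation: [-180.0, 0.1, 174.8]
force: [-0.5, -0.5, -0.8]
opening: 0.0357
gripper_force: 29.7
clock: 18.43
tool_pos: [0.4878, -0.3949, 0.2055]
orientation: [-179.9, 0.1, 174.9]
force: [-1.7, 2.8, 9.0]
opening: 0.0359
gripper_force: 29.7
clock: 18.6
tool_pos: [0.4877, -0.3949, 0.2054]
orientation: [-179.9, 0.1, 174.9]
force: [-5.8, 6.2, 21.4]
opening: 0.0359
gripper_force: 29.7
```

```bash
python3 -m creep '[[[0,0,-0.009,0,0.2],[0,0,0,0,0.6],[0,0,0,0,0.6],[0,0,-0.1,0,0.6],[0,0,-0.2,0,0.6],[0,0,-0.2,0,0.6],[0,0,-0.2,0,0.8]]]'
python3 - <<'E'
from h import *
np.set_printoptions(legacy='1.25')
plan([((.5,0,.33),-125),((.43,.225,.35),-53)])
E
```

```text
clock: 19.18
tool_pos: [0.4872, -0.3948, 0.3449]
orientation: [180.0, -0.1, 174.8]
force: [0.6, -1.2, -0.6]
opening: 0.0554
gripper_force: 0.0
10 rows to [0.5, 0.0, 0.33] [[0.011, 0.197, 0.007, -0.067], [-0.009, 0.197, 0.007, -0.067], [-0.03, 0.195, 0.007, -0.067], [-0.05, 0.191, 0.007, -0.067], [-0.07, 0.185, 0.007, -0.067], [-0.089, 0.176, 0.007, -0.067], [-0.107, 0.166, 0.007, -0.067], [-0.124, 0.154, 0.007, -0.067], [-0.139, 0.14, 0.007, -0.067], [-0.153, 0.125, 0.007, -0.067]]
11 rows to [0.43, 0.225, 0.35] [[-0.066, 0.085, -0.009, -0.073], [-0.075, 0.077, -0.009, -0.073], [-0.083, 0.068, -0.009, -0.073], [-0.09, 0.058, -0.009, -0.073], [-0.096, 0.047, -0.009, -0.073], [-0.101, 0.036, -0.009, -0.073], [-0.104, 0.024, -0.009, -0.073], [-0.106, 0.012, -0.009, -0.073], [-0.107, -0.0, -0.009, -0.073], [-0.106, -0.012, -0.009, -0.073], [-0.104, -0.024, -0.009, -0.073]]
```

```bash
python3 -m creep '[[[0.011,0.195,0,-0.067,0.8],[-0.009,0.195,0,-0.067,0.8],[-0.03,0.195,0,-0.067,0.8],[-0.05,0.191,0,-0.067,0.8],[-0.07,0.185,0,-0.067,0.8],[-0.089,0.176,0,-0.067,0.8],[-0.107,0.166,0,-0.067,0.8],[-0.124,0.154,0,-0.067,0.8]]]'
python3 -m creep '[[[-0.139,0.14,0,-0.067,0.8],[-0.153,0.125,0,-0.067,0.8],[-0.066,0.085,0,-0.073,0.8],[-0.075,0.077,0,-0.073,0.8],[-0.083,0.068,0,-0.073,0.8],[-0.09,0.058,0,-0.073,0.8],[-0.096,0.047,0,-0.073,0.8],[-0.101,0.036,0,-0.073,0.8]]]'
python3 -m creep '[[[-0.104,0.024,0,-0.073,0.8],[-0.106,0.012,0,-0.073,0.8],[-0.107,0,0,-0.073,0.8],[-0.106,-0.012,0,-0.073,0.8],[-0.104,-0.024,0,-0.073,0.8],[0,0,0,0,0.8],[0,0,0,0,0.8]]]'
python3 - <<'E'
from fit import *
np.set_printoptions(precision=4,suppress=True,legacy='1.25')
w=shot('wrist');save(w,'w8');o=telemetry.get_obs();print(o['tool_pos'],o['orientation'])
m=nets.masks_of(w,'frame')
for x in m[:2]: print(x['uv'],x['confidence'],x['region'].sum(),fit([(w,x['region'].astype(np.float32))],'frame',[.455,.195,.004,-53]))
g=proj(w,[.455,.195,.02]);m2=white(w,g);print(m2.sum(),fit([(w,m2)],'frame',[.455,.195,.004,-53]))
for q,z in (('frame_foot',.024),('frame_saddle',.024),('frame_crest',.024)): print(q,[(x['uv'],at(w,x['uv'],z)[:2]) for x in nets.landmark_of(w,q)[:1]])
im=cv2.imread('pics/w8.png');p=fit([(w,m2)],'frame',[.455,.195,.004,-53])[0]
r=render(w,'frame',p,1);c=cv2.findContours(r.astype(np.uint8),0,2)[0];cv2.drawContours(im,c,-1,(0,0,255),1);cv2.imwrite('pics/w8c.png',im)
E
```

```text
clock: 19.85
tool_pos: [0.4971, -0.0781, 0.3439]
orientation: [-180.0, 0.0, -136.6]
force: [1.1, -0.2, 0.7]
opening: 0.0702
gripper_force: 0.0
clock: 20.52
tool_pos: [0.4607, 0.1228, 0.3437]
orientation: [-180.0, 0.0, -85.1]
force: [0.0, 0.2, -0.4]
opening: 0.0703
gripper_force: 0.0
clock: 21.1
tool_pos: [0.4284, 0.2244, 0.3437]
orientation: [180.0, -0.0, -52.5]
force: [-1.0, -0.7, 0.5]
opening: 0.07
gripper_force: 0.0
[0.4285 0.2237 0.3436] [179.971   -0.003  -52.6285]
[255.8, 119.0] 0.94 4908 (array([  0.456 ,   0.1929,   0.004 , -55.3591]), 0.04074674844741821)
4453.0 (array([  0.4568,   0.1933,   0.004 , -55.4138]), 0.1366565227508545)
frame_foot []
frame_saddle [([257.4, 126.2], array([0.466 , 0.1777]))]
frame_crest [([258.5, 104.6], array([0.4781, 0.1602]))]
```

View pics/w8c.png

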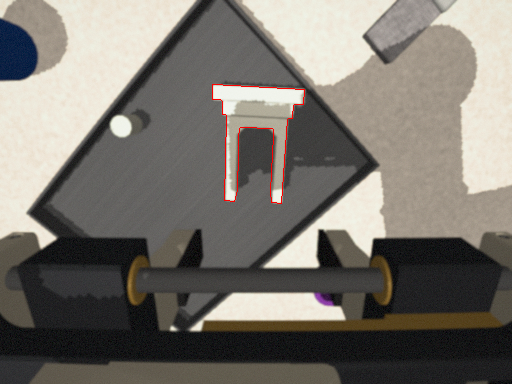

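```bash
python3 - <<'E'
from h import *
np.set_printoptions(legacy='1.25')
plan([((.4671,.1770,.26),-55.4),((.4671,.1770,.2135),-55.4)])
E
```

```text
3 rows to [0.467, 0.177, 0.26] [[0.1, -0.004, 0.14, 0.01], [0.099, -0.006, 0.14, 0.01], [0.099, -0.008, 0.14, 0.01]]
2 rows to [0.467, 0.177, 0.214] [0.0, -0.0, 0.116, -0.0]
```

```bash
python3 -m creep '[[[0.1,-0.004,0.14,0.01,0.85],[0.099,-0.006,0.14,0.01,0.85],[0.099,-0.008,0.14,0.01,0.85],[0,0,0.11,0,0.85],[0,0,0.07,0,0.85],[0,0,0.02,0,0.85],[0,0,0,0,0.85],[0,0,0,0,0.85]]]'
```

```text
clock: 22.02
tool_pos: [0.4674, 0.1778, 0.2205]
orientation: [-180.0, -0.0, -55.3]
force: [1.0, -0.3, 0.6]
opening: 0.0744
gripper_force: 0.0
```

```bash
python3 -m creep '[[[0,0,0.037,0,0.85],[0,0,0,0,0.85],[0,0,0,0,0.4],[0,0,0,0,0.4],[0,0,0,0,0.4],[0,0,0,0,0.4],[0,0,0,0,0.4]]]'
```

```text
clock: 22.6
tool_pos: [0.4671, 0.1779, 0.2129]
orientation: [-180.0, 0.0, -55.3]
force: [-1.4, 1.2, 3.5]
opening: 0.0575
gripper_force: 30.0
```

```bash
python3 -m creep '[[[0,0,-0.05,0,0.4],[0,0,-0.12,0,0.4],[0,0,-0.18,0,0.4],[0,0,-0.19,0,0.4],[0,0,-0.19,0,0.4],[0,0,-0.1,0,0.4],[0,0,0,0,0.4]]]'
python3 - <<'E'
from h import *
np.set_printoptions(legacy='1.25')
plan([((.53,-.06,.40),0)])
E
```

```text
clock: 23.18
tool_pos: [0.468, 0.1783, 0.3838]
orientation: [-179.5, 0.0, -55.3]
force: [1.3, 0.7, -0.9]
opening: 0.0577
gripper_force: 30.0
8 rows to [0.53, -0.06, 0.4] [[0.144, 0.053, -0.01, -0.077], [0.137, 0.07, -0.01, -0.077], [0.128, 0.086, -0.01, -0.077], [0.116, 0.101, -0.01, -0.077], [0.103, 0.114, -0.01, -0.077], [0.089, 0.126, -0.01, -0.077], [0.073, 0.135, -0.01, -0.077], [0.056, 0.143, -0.01, -0.077]]
```

```bash
python3 -m creep '[[[0.144,0.053,-0.01,-0.077,0.4],[0.137,0.07,-0.01,-0.077,0.4],[0.128,0.086,-0.01,-0.077,0.4],[0.116,0.101,-0.01,-0.077,0.4],[0.103,0.114,-0.01,-0.077,0.4],[0.089,0.126,-0.01,-0.077,0.4],[0.073,0.135,-0.01,-0.077,0.4],[0.056,0.143,-0.01,-0.077,0.4]]]'
python3 -m creep '[[[0,0,0,0,0.4],[0,0,0,0,0.4]]]'
python3 - <<'E'
from h import *;import pickle
np.set_printoptions(precision=4,suppress=True,legacy='1.25')
w=shot('wrist');a=shot('scene');b=shot('side');pickle.dump((w,a,b),open('r.pkl','wb'))
for q in('rail_bar','rail'):
  for n,s in(('w',w),('a',a),('b',b)): print(q,n,[(x['uv'],round(x['confidence'],2),at(s,x['uv'],.135 if q=='rail_bar' else 0)[:2]) for x in nets.landmark_of(s,q)[:2]])
im=np.zeros((600,800,3),np.uint8);im[:384,:512]=w['frame'];
g=proj(b,[.56,-.06,.22]).astype(int);c=b['frame'][g[1]-50:g[1]+50,g[0]-70:g[0]+70];im[384:600,:302]=cv2.resize(c,(302,216))
g=proj(a,[.56,-.06,.22]).astype(int);c=a['frame'][g[1]-50:g[1]+50,g[0]-70:g[0]+70];im[384:600,310:612]=cv2.resize(c,(302,216))
cv2.imwrite('pics/r.png',im[:,:,::-1])
E
```

```text
clock: 23.85
tool_pos: [0.528, -0.0607, 0.3936]
orientation: [-180.0, 0.1, 0.2]
force: [1.4, 0.4, -0.3]
opening: 0.0575
gripper_force: 30.0
clock: 24.02
tool_pos: [0.528, -0.0606, 0.3933]
orientation: [180.0, 0.1, -0.4]
force: [-0.8, -0.3, -0.8]
opening: 0.0575
gripper_force: 30.0
rail_bar w [([256.3, 37.9], 0.65, array([ 0.6568, -0.0595]))]
rail_bar a [([208.5, 223.1], 0.45, array([0.6999, 0.0018])), ([205.4, 133.3], 0.31, array([ 0.4785, -0.319 ]))]
rail_bar b [([213.9, 158.3], 0.59, array([ 0.665 , -0.0705]))]
rail w [([258.8, 248.1], 0.67, array([ 0.4082, -0.0599]))]
rail a [([209.0, 223.7], 0.69, array([ 0.6599, -0.0715]))]
rail b [([218.1, 187.2], 0.93, array([ 0.6556, -0.0594]))]
```

View pics/r.png

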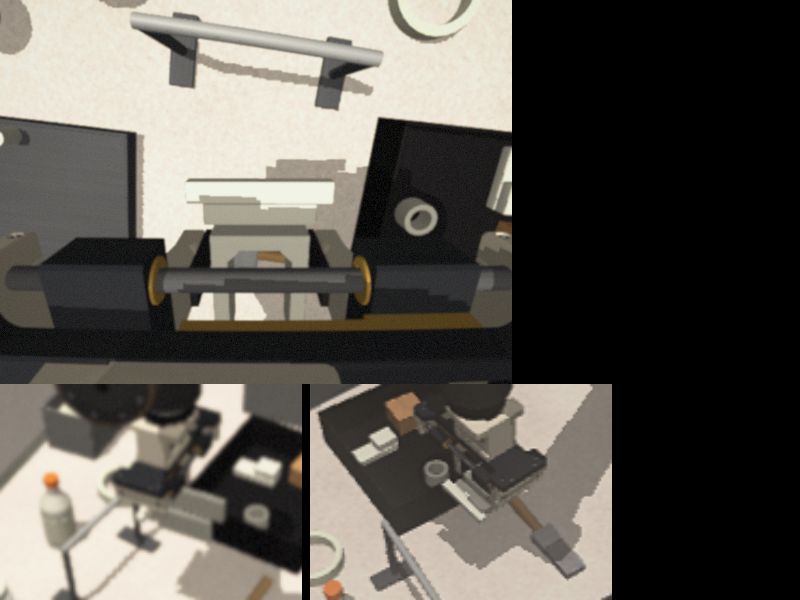

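```bash
python3 - <<'E'
from h import *;import pickle
np.set_printoptions(precision=4,suppress=True,legacy='1.25')
w,a,b=pickle.load(open('r.pkl','rb'))
e=[at(w,u,.135) for u in((133,20),(381,59))];print(e,np.linalg.norm(e[0]-e[1]),(e[0]+e[1])/2,np.degrees(np.arctan2(e[0][0]-e[1][0],e[0][1]-e[1][1])))
for n,u in(('feet L',(183,50)),('feet R',(334,74))): print(n,at(w,u,.008))
T=np.array([.528,-.0606,.3933])
def P(s,fx,fy,fz,th):
    t=np.radians(th);dx=(fx-19.5)/1e3;dz=(fz-36)/1e3
    return proj(s,T+[dx*np.cos(t)-dz*np.sin(t),fy/1e3,-.174+dx*np.sin(t)+dz*np.cos(t)])
for th in(-30,-15,0,15,30):
    print(th,[P(w,x,y,z,th).round() for x,y,z in((56.5,45,25),(56.5,-45,25),(56.5,45,15),(28.5,29,40),(28.5,-29,40))])
E
```

```text
[array([0.6703, 0.0322, 0.135 ]), array([ 0.6422, -0.1554,  0.135 ])] 0.18967992485588153 [ 0.6563 -0.0616  0.135 ] 8.521539404712108
feet L [0.6702 0.0269 0.008 ]
feet R [ 0.6429 -0.151   0.008 ]
-30 [array([191., 190.]), array([326., 189.]), array([194., 194.]), array([210., 230.]), array([308., 230.])]
-15 [array([187., 184.]), array([330., 183.]), array([191., 184.]), array([209., 232.]), array([308., 232.])]
0 [array([183., 182.]), array([334., 181.]), array([187., 178.]), array([208., 235.]), array([309., 235.])]
15 [array([178., 184.]), array([339., 183.]), array([182., 175.]), array([208., 239.]), array([310., 239.])]
30 [array([173., 191.]), array([343., 190.]), array([177., 177.]), array([207., 244.]), array([310., 243.])]
```

```bash
python3 - <<'E'
from h import *
np.set_printoptions(legacy='1.25')
B=np.array([.6563,-.0616,.309]);u=np.array([.989,-.148,0])
plan([(B-u*.024+[0,0,.055],-8.5)])
s=(B-u*.024+[0,0,.055],-8.5)
plan([(B+u*X/1e3+[0,0,Z/1e3],-8.5) for X,Z in((-25,27),(-31,19.6),(-35.2,10.9),(-36.8,1.4),(-35.9,-8.2),(-32.5,-17.2),(-27,-25))],s)
E
```

```text
3 rows to [0.633, -0.058, 0.364] [[0.174, -0.001, 0.051, 0.031], [0.174, -0.01, 0.051, 0.031], [0.173, -0.018, 0.051, 0.031]]
1 rows to [0.632, -0.058, 0.336] [-0.005, -0.0, 0.14, -0.0]
1 rows to [0.626, -0.057, 0.329] [-0.03, -0.0, 0.037, -0.0]
1 rows to [0.621, -0.056, 0.32] [-0.021, -0.0, 0.043, -0.0]
1 rows to [0.62, -0.056, 0.31] [-0.008, -0.0, 0.048, -0.0]
1 rows to [0.621, -0.056, 0.301] [0.005, 0.0, 0.048, -0.0]
1 rows to [0.624, -0.057, 0.292] [0.017, 0.0, 0.045, -0.0]
1 rows to [0.63, -0.058, 0.284] [0.028, 0.0, 0.039, -0.0]
```

```bash
python3 -m creep '[[[0.13,-0.001,0.04,0.024,0.4],[0.13,-0.006,0.04,0.024,0.4],[0.13,-0.012,0.04,0.024,0.4],[0.13,-0.016,0.04,0.024,0.4],[0,0,0,0,0.4],[0,0,0,0,0.4]]]'
python3 -c "
from h import *
np.set_printoptions(legacy='1.25')
B=np.array([.6563,-.0616,.309]);u=np.array([.989,-.148,0])
plan([(B-u*.025+[0,0,.04],-8.5)])"
```

```text
clock: 24.97
tool_pos: [0.6333, -0.058, 0.3606]
orientation: [180.0, 0.1, -8.8]
force: [-0.8, -0.9, -1.4]
opening: 0.0579
gripper_force: 30.0
1 rows to [0.632, -0.058, 0.349] [[-0.008, 0.001, 0.058, -0.003]]
```

```bash
python3 -m creep '[[[-0.003,0,0.06,0,0.4],[-0.003,0,0.04,0,0.4],[-0.003,0,0.022,0,0.4],[0,0,0,0,0.4]]]'
python3 -m creep '[[[-0.015,0,0.02,0,0.4],[-0.015,0,0.02,0,0.4],[-0.01,0,0.021,0,0.4],[-0.01,0,0.022,0,0.4],[0,0,0,0,0.4]]]'
python3 - <<'E'
from h import *
a=shot('scene');b=shot('side')
def crop(s,r=45):
    g=proj(s,[.62,-.06,.15]).astype(int);return cv2.resize(s['frame'][max(g[1]-r,0):g[1]+r,g[0]-r:g[0]+r],(400,400),interpolation=cv2.INTER_CUBIC)
cv2.imwrite('pics/l1.png',np.hstack([crop(a),crop(b)])[:,:,::-1])
E
```

```text
clock: 25.3
tool_pos: [0.6297, -0.058, 0.3372]
orientation: [180.0, 0.1, -8.8]
force: [0.1, 0.3, -1.8]
opening: 0.0575
gripper_force: 30.0
clock: 25.72
tool_pos: [0.6213, -0.0566, 0.3231]
orientation: [-180.0, -0.3, -8.8]
force: [0.5, -0.1, 5.2]
opening: 0.0572
gripper_force: 30.0
```

View pics/l1.png

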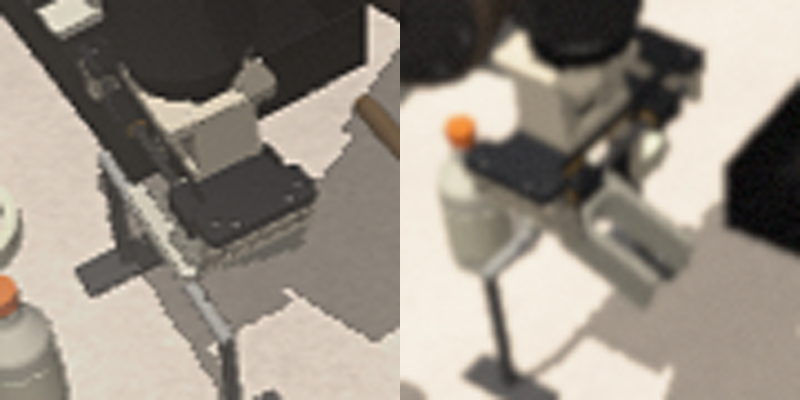

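```bash
python3 -m creep '[[[-0.004,0,0.022,0,0.4],[-0.003,0,0.022,0,0.4],[0,0,0.022,0,0.4],[0.002,0,0.024,0,0.4],[0.003,0,0.024,0,0.4],[0,0,0,0,0.4]]]'
python3 -m creep '[[[0.008,0,0.023,0,0.4],[0.009,0,0.023,0,0.4],[0.014,0,0.02,0,0.4],[0.015,0,0.02,0,0.4],[0,0,0,0,0.4]]]'
cat > crop.py <<'E'
from h import *
import sys
p=[float(v) for v in sys.argv[2].split(',')]
def crop(s,r=45):
    g=proj(s,p).astype(int);return cv2.resize(s['frame'][max(g[1]-r,0):g[1]+r,max(g[0]-r,0):g[0]+r],(400,400),interpolation=cv2.INTER_CUBIC)
cv2.imwrite('pics/%s.png'%sys.argv[1],np.hstack([crop(shot('scene')),crop(shot('side'))])[:,:,::-1])
E
python3 crop.py l2 .62,-.06,.15
```

```text
clock: 26.32
tool_pos: [0.62, -0.0565, 0.2988]
orientation: [-180.0, 0.0, -8.8]
force: [-0.8, -0.3, 3.8]
opening: 0.0578
gripper_force: 30.0
clock: 26.73
tool_pos: [0.628, -0.0579, 0.2806]
orientation: [180.0, 0.2, -8.8]
force: [-5.1, -0.1, 2.8]
opening: 0.0577
gripper_force: 34.9
```

View pics/l2.png

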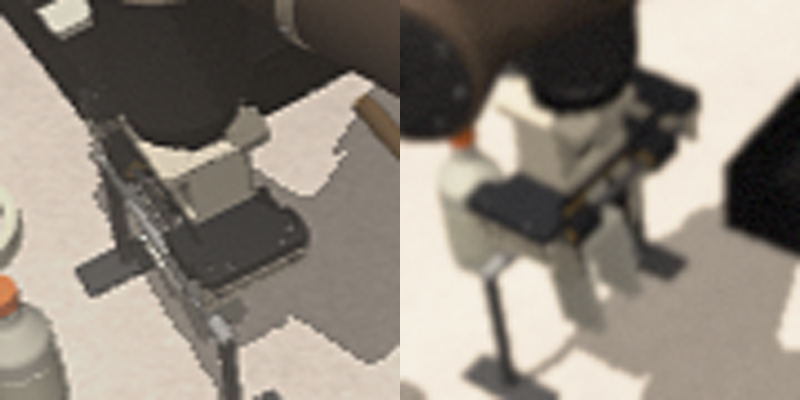

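```bash
python3 -m creep '[[[0.01,0,0,0,0.4],[0.012,0,0,0,0.4],[0,0,0,0,0.4]]]'
cat > tilt.py <<'E'
from h import *
import sys
np.set_printoptions(precision=4,suppress=True,legacy='1.25')
S=[shot('scene'),shot('side')]+([shot('wrist')] if len(sys.argv)>1 else [])
R_={}
for q in('frame_foot','frame_saddle','frame_crest'):
    L=[nets.landmark_of(s,q) for s in S];print(q,[(np.round(l[0]['uv'],1).tolist(),round(l[0]['confidence'],2)) if l else None for l in L])
    ob=[(s,l[0]['uv']) for s,l in zip(S,L) if l]
    if len(ob)>1: print('   ',tri(ob))
E
python3 tilt.py
```

```text
clock: 27.08
tool_pos: [0.6302, -0.0583, 0.2797]
orientation: [179.9, 0.6, -8.9]
force: [-15.2, 5.0, 6.7]
opening: 0.0581
gripper_force: 39.5
frame_foot [([215.3, 216.8], 0.49), ([223.8, 182.7], 0.64)]
    [ 0.6342 -0.0672  0.0251]
frame_saddle [([210.7, 206.6], 0.64), ([222.1, 166.9], 0.71)]
    [ 0.642  -0.0751  0.0917]
frame_crest [([210.5, 204.4], 0.4), ([213.6, 163.2], 0.56)]
    [ 0.6543 -0.0497  0.1342]
```

```bash
python3 -c "
from h import *
np.set_printoptions(legacy='1.25')
plan([((.575,-.05,.29),-8.9),((.52,-.04,.29),-98.5)])"
```

```text
2 rows to [0.575, -0.05, 0.29] [-0.139, 0.001, -0.026, 0.0]
13 rows to [0.52, -0.04, 0.29] [[-0.021, -0.001, -0.0, 0.077], [-0.021, 0.002, -0.0, 0.077], [-0.021, 0.005, -0.0, 0.077], [-0.02, 0.007, -0.0, 0.077], [-0.019, 0.009, -0.0, 0.077], [-0.018, 0.012, -0.0, 0.077], [-0.016, 0.014, -0.0, 0.077], [-0.015, 0.016, -0.0, 0.077], [-0.013, 0.017, -0.0, 0.077], [-0.011, 0.019, -0.0, 0.077], [-0.008, 0.02, -0.0, 0.077], [-0.006, 0.021, -0.0, 0.077], [-0.003, 0.021, -0.0, 0.077]]
```

```bash
python3 -m creep '[[[-0.05,0,0,0,0.4],[-0.12,0,-0.03,0,0.4],[-0.12,0,-0.03,0,0.4],[-0.02,0,0,0.077,0.4],[-0.02,0.002,0,0.077,0.4],[-0.02,0.005,0,0.077,0.4],[-0.02,0.007,0,0.077,0.4],[-0.019,0.009,0,0.077,0.4]]]'
python3 -m creep '[[[-0.018,0.012,0,0.077,0.4],[-0.016,0.014,0,0.077,0.4],[-0.015,0.016,0,0.077,0.4],[-0.013,0.017,0,0.077,0.4],[-0.011,0.019,0,0.077,0.4],[-0.008,0.02,0,0.077,0.4],[-0.006,0.021,0,0.077,0.4],[-0.003,0.021,0,0.077,0.4]]]'
python3 -m creep '[[[0,0,0.05,0,0.4],[0,0,0.05,0,0.4],[0,0,0,0,0.4]]]'; python3 tilt.py w
```

```text
clock: 28.15
tool_pos: [0.5556, -0.0461, 0.2934]
orientation: [-180.0, -0.0, -43.8]
force: [-0.5, 1.0, -0.2]
opening: 0.0579
gripper_force: 36.8
clock: 28.82
tool_pos: [0.5216, -0.0399, 0.2933]
orientation: [-180.0, 0.0, -99.3]
force: [0.6, 0.2, -1.2]
opening: 0.0577
gripper_force: 36.8
clock: 29.07
tool_pos: [0.5213, -0.0401, 0.2709]
orientation: [179.8, -0.0, -98.7]
force: [0.8, -0.4, -0.6]
opening: 0.0576
gripper_force: 36.9
frame_foot [([164.5, 198.5], 0.68), ([249.8, 199.6], 0.54), None]
    [ 0.6578 -0.3868 -0.3044]
frame_saddle [([242.1, 190.1], 0.79), ([250.3, 181.6], 0.52), ([255.1, 223.1], 0.79)]
    [ 0.5213 -0.0553  0.0931]
frame_crest [([244.0, 202.0], 0.74), ([248.8, 178.1], 0.75), ([258.7, 238.5], 0.97)]
    [ 0.5299 -0.0419  0.0879]
```

```bash
python3 -m creep '[[[0,0,0.03,0,0.4],[0,0,0.03,0,0.4],[0,0,0,0,0.4]]]'
python3 -m creep '[[[0,0,0.015,0,0.4],[0,0,0,0,0.4]]]'
python3 -m creep '[[[0,0,0.012,0,0.4],[0,0,0,0,0.4]]]'
```

```text
clock: 29.92
tool_pos: [0.5217, -0.04, 0.2599]
orientation: [179.9, -0.0, -98.9]
force: [0.2, 0.4, -0.8]
opening: 0.0579
gripper_force: 36.9
clock: 30.08
tool_pos: [0.5221, -0.04, 0.2577]
orientation: [179.9, -0.0, -98.9]
force: [-0.7, 0.2, 0.4]
opening: 0.0578
gripper_force: 36.9
clock: 30.25
tool_pos: [0.5222, -0.04, 0.2556]
orientation: [180.0, -0.0, -98.9]
force: [-0.2, -0.2, -0.9]
opening: 0.0577
gripper_force: 36.9
```

```bash
for i in 1; do python3 -m creep '[[[0,0,0.015,0,0.4],[0,0,0,0,0.4]]]'
python3 -m creep '[[[0,0,0.01,0,0.4],[0,0,0,0,0.4]]]'
python3 -m creep '[[[0,0,0.01,0,0.4],[0,0,0,0,0.4]]]'; done
```

```text
clock: 30.42
tool_pos: [0.5221, -0.04, 0.2526]
orientation: [180.0, -0.0, -98.9]
force: [0.1, -0.4, -0.9]
opening: 0.058
gripper_force: 36.9
clock: 30.58
tool_pos: [0.5222, -0.0399, 0.2507]
orientation: [180.0, -0.0, -98.9]
force: [0.1, -0.1, 0.0]
opening: 0.0576
gripper_force: 36.9
clock: 30.75
tool_pos: [0.5224, -0.0397, 0.2502]
orientation: [-180.0, 0.0, -98.9]
force: [-5.7, 2.5, 13.4]
opening: 0.0577
gripper_force: 37.3
```

```bash
python3 -m creep '[[[0,0,0.01,0,0.4],[0,0,0,0,0.4],[0,0,-0.01,0,0.55],[0,0,0,0,0.7],[0,0,0,0,0.7],[0,0,0,0,0.7]]]'
python3 -m creep '[[[0,0,0,0,0.85],[0,0,0,0,0.85],[0,0,0,0,0.85]]]'
python3 tilt.py w
```

```text
clock: 31.25
tool_pos: [0.5223, -0.04, 0.2488]
orientation: [-180.0, 0.0, -98.9]
force: [0.1, -0.0, 0.4]
opening: 0.0611
gripper_force: 0.1
clock: 31.5
tool_pos: [0.5223, -0.04, 0.2487]
orientation: [180.0, -0.0, -98.9]
force: [0.6, -0.3, 0.0]
opening: 0.073
gripper_force: 0.0
frame_foot [([243.5, 208.5], 0.61), ([246.8, 202.7], 0.69), None]
    [ 0.5272 -0.0438 -0.0065]
frame_saddle [([243.6, 193.8], 0.7), ([246.9, 186.5], 0.85), ([254.9, 226.9], 0.94)]
    [ 0.5239 -0.05    0.0734]
frame_crest [([245.4, 190.2], 0.75), ([247.5, 178.2], 0.57), ([258.9, 242.0], 0.73)]
    [ 0.522  -0.0513  0.1025]
```

```bash
python3 -m creep '[[[-0.05,0,0,0,0.85],[-0.12,0,0,0,0.85],[-0.12,0,-0.1,0,0.85],[0,0,-0.19,0,0.85],[0,0,-0.19,0,0.85],[0,0,-0.19,0,0.85],[0,0,0,0,0.85],[0,0,0,0,0.85]]]'
python3 tilt.py w
cat > fits.py <<'E'
from fit import *
np.set_printoptions(precision=4,suppress=True,legacy='1.25')
# standing frame: x'=y_f, y'=z_f-20 , z'=x_f+56.5  (right-handed: frame x->up, y->x', z->y')
M['stand']=[np.c_[b[:,1],b[:,2]-.02,b[:,0]+.0565] for b in M['frame']]
if __name__=='__main__':
    o=telemetry.get_obs();print(o['clock'],o['tool_pos'],o['orientation'])
    V=[]
    for n in('wrist','scene','side'):
        s=shot(n);m=[x for x in nets.masks_of(s,'frame') if np.hypot(*(np.array(x['uv'])-proj(s,[.52,-.055,.06])))<45]
        if m:
            v=(s,m[0]['region'].astype(np.float32));V.append(v);print(n,m[0]['confidence'],v[1].sum(),*fit([v],'stand',[.52,-.055,0,-8.5]))
    print('all',*fit(V,'stand',[.52,-.055,0,-8.5],True))
E
python3 fits.py
```

```text
clock: 32.77
tool_pos: [0.5317, 0.018, 0.3857]
orientation: [-179.7, 0.2, -98.9]
force: [-0.7, 0.8, -0.7]
opening: 0.0745
gripper_force: 0.0
frame_foot [([243.1, 208.2], 0.66), ([247.9, 199.9], 0.61), None]
    [ 0.5275 -0.0483 -0.0017]
frame_saddle [([245.3, 195.4], 0.94), ([248.8, 188.0], 0.57), ([255.0, 121.3], 0.75)]
    [ 0.5213 -0.046   0.0699]
frame_crest [([243.4, 194.0], 0.71), ([246.0, 185.7], 0.72), ([260.8, 122.6], 0.94)]
    [ 0.5245 -0.0448  0.0818]
33.3667 [0.5313 0.0173 0.3827] [179.9729  -0.0174 -98.9097]
wrist 0.87 3197.0 [ 0.5214 -0.0443  0.     -9.3689] 0.027855873107910156
scene 0.77 384.0 [ 0.5235 -0.0438  0.     -9.8276] 0.14600282907485962
side 0.79 459.0 [  0.525   -0.0465   0.     -13.2416] 0.10809791088104248
all [ 0.522  -0.0442 -0.0012 -9.5717] 0.11131346225738525
```

```bash
python3 -c "
from h import *
np.set_printoptions(legacy='1.25')
plan([((.5214,-.0443,.36),-9.4),((.5214,-.0443,.267),-9.4)])"
```

```text
13 rows to [0.521, -0.044, 0.36] [[0.024, 0.0, 0.009, -0.076], [0.024, 0.003, 0.009, -0.076], [0.023, 0.006, 0.009, -0.076], [0.022, 0.009, 0.009, -0.076], [0.021, 0.011, 0.009, -0.076], [0.02, 0.014, 0.009, -0.076], [0.018, 0.016, 0.009, -0.076], [0.016, 0.018, 0.009, -0.076], [0.014, 0.02, 0.009, -0.076], [0.011, 0.021, 0.009, -0.076], [0.009, 0.022, 0.009, -0.076], [0.006, 0.023, 0.009, -0.076], [0.003, 0.024, 0.009, -0.076]]
3 rows to [0.521, -0.044, 0.267] [0.0, -0.0, 0.155, -0.0]
```

```bash
python3 -m creep '[[[0.024,0,0.009,-0.076,0.5],[0.024,0.003,0.009,-0.076,0.5],[0.023,0.006,0.009,-0.076,0.5],[0.022,0.009,0.009,-0.076,0.5],[0.021,0.011,0.009,-0.076,0.5],[0.02,0.014,0.009,-0.076,0.5],[0.018,0.016,0.009,-0.076,0.5],[0.016,0.018,0.009,-0.076,0.5]]]'
python3 -m creep '[[[0.014,0.02,0.009,-0.076,0.5],[0.011,0.021,0.009,-0.076,0.5],[0.009,0.022,0.009,-0.076,0.5],[0.006,0.023,0.009,-0.076,0.5],[0.003,0.024,0.009,-0.076,0.5],[0,0,0,0,0.5],[0,0,0,0,0.5]]]'
python3 fits.py
```

```text
clock: 34.33
tool_pos: [0.5248, -0.0207, 0.3685]
orientation: [-180.0, -0.0, -43.8]
force: [0.4, -0.4, -0.7]
opening: 0.0435
gripper_force: 0.0
clock: 34.92
tool_pos: [0.5211, -0.0443, 0.3596]
orientation: [180.0, -0.0, -10.2]
force: [-0.2, 0.7, 0.1]
opening: 0.0444
gripper_force: 0.0
34.9167 [ 0.5211 -0.0443  0.3596] [179.9994  -0.0002 -10.2283]
wrist 0.79 3489.0 [ 0.5224 -0.0441  0.     -9.597 ] 0.03300285339355469
scene 0.83 430.0 [  0.5224  -0.0441   0.     -11.0652] 0.07088363170623779
side 0.84 453.0 [  0.5254  -0.047    0.     -10.5342] 0.07841116189956665
all [ 0.5231 -0.0442  0.0012 -9.7834] 0.07040192931890488
```

```bash
python3 -m creep '[[[0.005,0,0.1,-0.004,0.5],[0,0,0.14,0,0.5],[0,0,0.12,0,0.5],[0,0,0.06,0,0.5],[0,0,0.02,0,0.5],[0,0,0,0,0.5]]]'
```

```text
clock: 35.72
tool_pos: [0.5219, -0.0443, 0.2707]
orientation: [179.9, 0.1, -9.6]
force: [-0.2, 0.3, 1.1]
opening: 0.0436
gripper_force: 0.0
```

```bash
python3 -m creep '[[[0,0,0.005,0,0.1],[0,0,0,0,0.02],[0,0,0,0,0.02],[0,0,0,0,0.02],[0,0,0,0,0.02],[0,0,0,0,0.02],[0,0,0,0,0.02]]]'
python3 -m creep '[[[0,0,0,0,0.02],[0,0,-0.05,0,0.02],[0,0,-0.15,0,0.02],[0,0,-0.19,0,0.02],[0,0,-0.19,0,0.02],[0,0,-0.19,0,0.02],[0,0,-0.05,0,0.02],[0,0,0,0,0.02]]]'
python3 tilt.py w
```

```text
clock: 36.3
tool_pos: [0.5221, -0.0443, 0.2709]
orientation: [-180.0, -0.0, -9.6]
force: [-0.8, 0.2, 1.8]
opening: 0.01
gripper_force: 30.0
clock: 36.97
tool_pos: [0.5225, -0.0444, 0.4393]
orientation: [-179.9, -0.4, -9.6]
force: [0.4, 1.4, -1.5]
opening: 0.0096
gripper_force: 30.0
frame_foot [([242.1, 178.6], 0.88), ([248.5, 169.7], 0.93), None]
    [ 0.5221 -0.0539  0.1532]
frame_saddle [([243.3, 164.4], 0.93), ([247.3, 152.4], 0.58), ([259.2, 232.7], 0.78)]
    [ 0.5212 -0.0447  0.2357]
frame_crest [([244.3, 158.1], 0.86), ([245.0, 146.6], 0.63), ([259.3, 248.1], 0.98)]
    [ 0.5229 -0.0421  0.2633]
```

```bash
python3 -c "
from h import *
np.set_printoptions(legacy='1.25',precision=4,suppress=True)
w=shot('wrist')
print([(x['uv'],x['confidence'],at(w,x['uv'],.135)) for x in nets.landmark_of(w,'rail_bar')[:2]])
plan([((.6563,-.0616,.44),-8.5)])"
```

```text
[([256.5, 41.2], 0.88, array([ 0.6552, -0.0649,  0.135 ]))]
4 rows to [0.656, -0.062, 0.44] [[0.169, -0.007, -0.007, -0.003], [0.169, -0.006, -0.007, -0.003], [0.169, -0.005, -0.007, -0.003], [0.169, -0.004, -0.007, -0.003]]
```

```bash
python3 -m creep '[[[0.12,-0.007,-0.01,-0.003,0.02],[0.14,-0.006,-0.01,-0.003,0.02],[0.14,-0.005,-0.005,-0.003,0.02],[0.14,-0.004,0,-0.003,0.02],[0.136,0,0,0,0.02],[0,0,0,0,0.02],[0,0,0,0,0.02]]]'
python3 - <<'E'
from h import *
np.set_printoptions(legacy='1.25',precision=4,suppress=True)
S=[shot('scene'),shot('side'),shot('wrist')]
for q in('rail_bar','frame_foot','frame_saddle'):
    L=[nets.landmark_of(s,q) for s in S];print(q,[(np.round(l[0]['uv'],1).tolist(),round(l[0]['confidence'],2)) if l else None for l in L])
    ob=[(s,l[0]['uv']) for s,l in zip(S,L) if l]
    if len(ob)>1: print('   ',tri(ob))
print([proj(s,[.6563,-.0616,.135]) for s in S],[proj(s,[.6563,-.0616,.17]) for s in S])
save(S[0],'h0');save(S[1],'h1')
E
```

```text
clock: 38.25
tool_pos: [0.6574, -0.0615, 0.4379]
orientation: [180.0, 0.1, -8.6]
force: [0.0, 0.2, -1.4]
opening: 0.01
gripper_force: 30.0
rail_bar [([209.6, 200.0], 0.84), ([215.4, 158.9], 0.97), ([82.0, 288.3], 0.26)]
    [0.6442 0.0237 0.2489]
frame_foot [([204.8, 196.5], 0.81), ([217.1, 153.0], 0.57), ([87.5, 288.3], 0.69)]
    [0.6488 0.0104 0.2589]
frame_saddle [([205.3, 181.4], 0.83), ([213.0, 137.7], 0.63), ([260.0, 233.7], 0.89)]
    [ 0.6523 -0.0616  0.2388]
[array([207.7532, 202.3252]), array([214.8227, 160.6253]), array([258.9041, 185.7717])] [array([206.6398, 195.7233]), array([213.8549, 153.1577]), array([258.9288, 196.2821])]
```

```bash
python3 - <<'E'
from h import *
np.set_printoptions(legacy='1.25',precision=4,suppress=True)
a=shot('scene');b=shot('side')
bar=[];ft=[]
for i in range(4):
    a=shot('scene');b=shot('side')
    l=[nets.landmark_of(s,'rail_bar') for s in(a,b)];m=[nets.landmark_of(s,'frame_foot') for s in(a,b)]
    if all(l): bar.append(tri([(a,l[0][0]['uv']),(b,l[1][0]['uv'])]))
    if all(m): ft.append(tri([(a,m[0][0]['uv']),(b,m[1][0]['uv'])]))
print(np.array(bar),np.array(ft))
# bar line in images: bright strip; compare edges of bar ends
w,a0,b0=__import__('pickle').load(open('r.pkl','rb'))
for s in(a,b): print([proj(s,[.6563+d*.148,-.0616+d*.989,.135]).round(1) for d in(-.095,.095)])
for n,s in(('a',a),('b',b)):
    for d in(-.085,-.07,.07,.085):
        c=np.array([.6563+d*.148,-.0616+d*.989,.135])
        g=cv2.cvtColor(s['frame'],6).astype(float)
        pr=[cv2.getRectSubPix(g.astype(np.float32),(1,1),tuple(float(v) for v in proj(s,c+np.array([.989,-.148,0])*t)))[0,0] for t in np.arange(-.03,.031,.004)]
        print(n,d,np.round(pr).astype(int))
E
```

```text
[[ 0.6475 -0.0662  0.1339]
 [ 0.6519 -0.0712  0.1257]
 [ 0.6559 -0.0539  0.1493]
 [ 0.6537 -0.0662  0.1344]] [[ 0.6565 -0.0898  0.1387]
 [ 0.6544 -0.0662  0.1683]
 [ 0.6598 -0.0625  0.1701]
 [ 0.6538 -0.0604  0.1333]]
[array([194.2, 182.3]), array([222.5, 224.2])]
[array([231. , 145.4]), array([197.3, 177.2])]
a -0.085 [ 57  52  66  99 122 134 126 136  99  90 112 124 125 125 125 123]
a -0.07 [ 85  83 101 106 105 119 133 196 118  92  93 109 125 127 128 128]
a 0.07 [198 200 202 201 201 203 195 154 163 140 186 196 133 129 137 201]
a 0.085 [201 199 199 195 196 198 192 161 163 141 194 195 140 123 169 201]
b -0.085 [127 130 173 213 218 180 121 101 116 138 177 211 226 223 207 174]
b -0.07 [123 112 109  80  64 101 134 131 124 138 163 177 156 120 106 105]
b 0.07 [234 235 236 236 233 218 177 147 161 173 155 131 126 128 133 137]
b 0.085 [234 234 234 234 233 223 192 158 161 171 155 134 134 136 139 144]
```

```bash
python3 -m creep '[[[0,0,0.08,0,0.02],[0,0,0.1,0,0.02],[0,0,0.1,0,0.02],[0,0,0.1,0,0.02],[0,0,0.05,0,0.02],[0,0,0,0,0.02],[0,0,0,0,0.02]]]'
python3 tilt.py
```

```text
clock: 40.73
tool_pos: [0.6565, -0.0614, 0.3537]
orientation: [180.0, 0.0, -8.5]
force: [0.6, 0.0, -0.1]
opening: 0.01
gripper_force: 30.0
frame_foot [([207.4, 211.8], 0.63), ([217.9, 173.0], 0.58)]
    [ 0.6565 -0.0735  0.0649]
frame_saddle [([205.9, 198.1], 0.75), ([214.0, 154.1], 0.69)]
    [ 0.6592 -0.0641  0.1604]
frame_crest [([206.0, 196.5], 0.7), ([211.0, 151.7], 0.75)]
    [ 0.6627 -0.0548  0.1794]
```

```bash
python3 -m creep '[[[0,0,0.03,0,0.02],[0,0,0.025,0,0.02],[0,0,0,0,0.02]]]'
python3 -m creep '[[[0,0,0.015,0,0.02],[0,0,0,0,0.02]]]'
python3 -m creep '[[[0,0,0.01,0,0.02],[0,0,0,0,0.02]]]'
```

```text
clock: 41.38
tool_pos: [0.6558, -0.0613, 0.3409]
orientation: [180.0, 0.1, -8.6]
force: [-0.6, -0.1, -0.7]
opening: 0.0098
gripper_force: 30.0
clock: 41.55
tool_pos: [0.6561, -0.0613, 0.3388]
orientation: [180.0, 0.1, -8.5]
force: [-0.0, 0.1, -0.7]
opening: 0.0098
gripper_force: 30.0
clock: 41.72
tool_pos: [0.6562, -0.0613, 0.3372]
orientation: [180.0, 0.0, -8.5]
force: [0.1, 0.3, -0.9]
opening: 0.0099
gripper_force: 30.0
```

```bash
python3 -m creep '[[[0,0,0.01,0,0.02],[0,0,0,0,0.02]]]'
python3 -m creep '[[[0,0,0.008,0,0.02],[0,0,0,0,0.02]]]'
```

```text
clock: 41.88
tool_pos: [0.6563, -0.0613, 0.3368]
orientation: [180.0, -0.1, -8.5]
force: [-1.7, 1.4, 5.8]
opening: 0.0099
gripper_force: 30.0
clock: 42.05
tool_pos: [0.6562, -0.0613, 0.3367]
orientation: [180.0, -0.1, -8.5]
force: [-5.9, 1.9, 13.7]
opening: 0.0098
gripper_force: 30.0
```

```bash
python3 -m creep '[[[0,0,-0.01,0,0.02],[0,0,0,0,0.2],[0,0,0,0,0.3],[0,0,0,0,0.4],[0,0,0,0,0.5],[0,0,0,0,0.5],[0,0,-0.04,0,0.5],[0,0,-0.1,0,0.5]]]'
python3 -m creep '[[[0,0,-0.18,0,0.5],[0,0,-0.19,0,0.5],[0,0,-0.1,0,0.5],[0,0,0,0,0.5],[0,0,0,0,0.5],[0,0,0,0,0.5]]]'
python3 tilt.py w
python3 - <<'E'
from fits import *
V=[]
for n in('wrist','scene','side'):
    s=shot(n);m=[x for x in nets.masks_of(s,'frame') if np.hypot(*(np.array(x['uv'])-proj(s,[.656,-.061,.13])))<45]
    if m:
        v=(s,m[0]['region'].astype(np.float32));V.append(v);print(n,m[0]['confidence'],v[1].sum(),*fit([v],'stand',[.656,-.061,.066,-8.5]))
a=shot('scene')
for q in('shoe','collar','stub'): print(q,[(x['uv'],round(x['confidence'],2),at(a,x['uv'],.005)[:2]) for x in nets.landmark_of(a,q)[:3]])
E
```

```text
clock: 42.72
tool_pos: [0.6555, -0.0613, 0.3615]
orientation: [179.9, 0.3, -8.6]
force: [0.5, 0.7, -0.1]
opening: 0.0432
gripper_force: 0.0
clock: 43.22
tool_pos: [0.656, -0.0613, 0.4578]
orientation: [-180.0, 0.0, -8.5]
force: [0.1, 0.2, 0.1]
opening: 0.0436
gripper_force: 0.0
frame_foot [([209.3, 211.9], 0.96), ([219.6, 170.9], 0.72), ([470.0, 214.3], 0.27)]
    [ 0.6449 -0.1089  0.1455]
frame_saddle [([204.5, 202.3], 0.87), ([215.7, 159.6], 0.66), ([255.7, 185.6], 0.9)]
    [ 0.6575 -0.0625  0.1396]
frame_crest [([205.7, 200.5], 0.88), ([213.5, 156.3], 0.83), None]
    [ 0.6617 -0.0633  0.1502]
wrist 0.67 2708.0 [ 0.6563 -0.062   0.066  -8.3093] 0.030056297779083252
scene 0.88 478.0 [ 0.6561 -0.0623  0.066  -9.2043] 0.09683674573898315
side 0.89 465.0 [  0.6594  -0.0645   0.066  -10.5068] 0.14256882667541504
shoe []
collar [([402.8, 252.3], 0.76, array([0.247 , 0.4307])), ([355.9, 229.9], 0.7, array([0.2967, 0.277 ])), ([391.2, 231.4], 0.55, array([0.2101, 0.359 ]))]
stub [([290.3, 277.1], 0.6, array([0.5854, 0.2523])), ([217.5, 284.9], 0.34, array([0.7715, 0.1248]))]
```

```bash
python3 -c "
from plant import workorder
print(workorder.close_job())"
```

```text
the job is handed in; nothing more can be done
None
```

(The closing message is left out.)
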